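# Washed tumblers onto the drying pegs

## Robot

A 7-joint arm with a two-finger parallel gripper is mounted at the origin on a cart in front of the work surface, level with it; the furniture and walls round the work are solid. World frame = base frame: x ahead of the robot, y to its left, z up, the work surface at z = 0. Lengths are in m, angles in rad, forces in N, time in s.
With the tool pointing down it reaches from about 0.4 to 0.85 m from the base axis. Payload 10.4 kg.
Tool frame: the origin (TCP) lies between the finger pads; the fingertips stand 8 mm ahead of it and the grasp point (between the pads) lies 11 mm behind it; z points along the fingers, x is the direction in which the jaws open and shut, and the axes are right-handed (so a half turn about z gives the same grasp; the last joint's range is limited). The gripper opens to 87 mm and grips with 3 to 60 N. Pads are 19 mm wide; open, the fingers measure 117 mm over their backs; the gripper's body (75 mm by 190 mm) begins 51 mm behind the grasp point.
Start: joints at [-1.364, 0.332, -0.065, 1.46, 0.022, 1.35, -0.088], TCP at [0.142, 0.609, 0.231] pointing down, gripper open.
Joint ranges: [-2.6, 2.6], [-0.5, 2.12], [-1.47, 1.34], [0.16, 2.42], [-1.27, 4.41], [0.06, 2.06], [-2.6, 2.6]. Speed limits (rad/s): [2.22, 2.22, 2.79, 2.79, 3.14, 3.14, 3.14].

## Interface

Orientations are given as a unit quaternion [x, y, z, w].
In Python, from bench import r, viewer gives the robot as it stands.
- The arm moves only by the tool apply_moves, never from a script. Its argument "increments" is a list of rows, each an object with "grip": the closure in counts, from 0 (fully open) to 255 (shut); "xyz": the shift along the tool's x, y, z in mm, a list of three; "rotation": the turn, a rotation vector about the tool's x, y, z in degrees, a list of three. A call has 1 to 5 rows; each row is the pose to reach, as a shift and turn from the pose measured when the call began, along the tool's axes at that moment; what a row does not reach only later rows make up. A row lasts 1/8 s, in which the tool goes at most 62.5 mm and 10.7 degrees, less where a joint would pass 70% of its speed; a pose out of reach is approached as far as the arm can. A call with a gripper value outside its range is refused whole. The fingers move at their own pace and stop on an object; "squeeze" is the grip in N (left out, the last holds). Time passes only in rows, so rows that repeat a pose let the fingers close. It gives the time, the measured TCP pose, the force and the opening at its end, in the units of the state.
- r.read_state(): the state, without advancing time (a new reading comes with each control period).
- viewer.camera(name): name is "scene" or "top" or "wrist"; returns a dict with "img" (384x512x3 uint8, blue, green, red), "range_z" (384x512 float32, m along the optical axis (not along the pixel's ray), 0 where there is no reading), "vertical_fov" (degrees; the focal length in pixels is half the picture's height over the tangent of half this angle, whatever the lens; pixels are square), "cx", "cy" (the principal point, pixels), "rvec" (rotation vector, rad) and "tvec" (3), from world to camera coordinates, as OpenCV has them. Camera axes: x right, y down, z forward; pixel columns grow to the right and rows downward; lengths in m; the calibration is good to about 2 mm. A picture is of the moment at which its call begins.
- r.close_job(): hands the job in, once; it reports no verdict.
The state is a dict: "time": time; "joint_positions": joint angles; "joint_vel": joint speeds; "joint_torque": joint torques, N m; "ee_pos": TCP position; "eef_rot": TCP orientation; "ft_force": force on the tool from outside, world axes, zero at the start; "torque": the same for the moment, N m; "width": finger opening in m.
Only numpy, scipy, OpenCV 4.12 (cv2) and the standard library are available. Lean on these libraries where they do the work, as an engineer would, in place of code of your own. Each camera call takes 0.05 s, during which the arm holds its last target.

## Task

Two washed steel tumblers, a tall one and a short one, lie on the worktop. Put both to dry in the divided drying tray, upside down over a peg each, one to a cell: the tall one over the tall peg, the short one over the short peg that is still free, each resting squarely with its rim down on the tray floor. Lower them gently rather than dropping them, and leave the tumbler already drying and the other things on the worktop where they stand.

Things in the scene. Friction and masses are not known exactly. Their poses are not given: they have to be found in the camera images.
- tall_tumbler: Eight-sided straight steel tumbler, hollow, open at one end (wall 3 mm, bottom 5 mm), lying on a flat, so that two flats stand upright at its sides. Origin: middle of its axis, halfway along; x points along the axis out of the mouth (level at the start), z then up. Tall one: 125 mm long, 56 mm across flats, 50 mm clear inside, 120 mm deep inside, 0.11 to 0.22 kg.
- tall_tumbler_rim (a point): Centre of the tall tumbler's mouth, on its axis, 62.5 mm from its origin towards +x.
- tall_tumbler_base (a point): Centre of the outside of the tall tumbler's bottom, 62.5 mm from its origin towards -x.
- short_tumbler: Eight-sided straight steel tumbler, hollow, open at one end (wall 3 mm, bottom 5 mm), lying on a flat, so that two flats stand upright at its sides. Origin: middle of its axis, halfway along; x points along the axis out of the mouth (level at the start), z then up. Short one: 85 mm long, 62 mm across flats, 56 mm clear inside, 80 mm deep inside, 0.11 to 0.22 kg.
- short_tumbler_rim (a point): Centre of the short tumbler's mouth, on its axis, 42.5 mm from its origin towards +x.
- short_tumbler_base (a point): Centre of the outside of the short tumbler's bottom, 42.5 mm from its origin towards -x.
- tray: Grey plastic drying tray, fixed, 130 mm (x) by 390 mm (y), floor 8 mm thick; outer walls and two dividers, 5 mm thick, reach 20 mm above the worktop and make three cells in a row along y, 125 mm centre to centre. Origin: centre of its underside, z up. An upright peg stands in the middle of each cell, in varying order.
- tall_peg: The tall steel peg of the tray, fixed, 22 mm in diameter, 95 mm high, with a tapered tip and a 32 mm foot ring 5 mm high. Origin: on its axis at the level of the tray floor, z up.
- short_peg: The free short steel peg of the tray, fixed, like the tall one but 55 mm high. Origin: on its axis at the level of the tray floor, z up.
- used_peg: The other short peg, 55 mm high, inside the tumbler that is already drying. Origin: on its axis at the level of the tray floor.
- drying_tumbler: A loose tumbler like the short one (62 mm across flats, 85 mm high) already upside down over the used peg. Origin: centre of its mouth, which rests on the tray floor; z up. Leave it alone.
- flour_dredger: Steel shaker with a side handle, bystander, 74x105x112 mm, upright; origin on its underside.
- tin: Food tin, bystander, 76 mm in diameter, 58 mm high; origin: centre of its underside.
- kitchen_timer: Round kitchen timer, bystander, 68 mm in diameter, 36 mm high; origin: centre of its underside.
- jar: Glass jar of sauce, bystander, 71 mm in diameter, 110 mm high; origin: centre of its underside.
Not all that is in view belongs to the job. Leave any blue look-alike of the tall_tumbler alone.

How it is judged:
By the outcome, as a careful person would: the job done as asked, in the order asked, and still so for the second after the job is handed in, with the robot touching nothing.
It also fails if it takes over 64 s, if anything falls off the work surface, if the arm or the gripper's body presses on something with over 40 N, if the wrist force passes 120 N, or if a joint passes its speed limit or range.

## Working session

There is one attempt and no reset: what is moved stays moved. The work goes in short steps, Python scripts to look and compute and a tool call to move; the robot and the scene stay as the last step left them, time stands still between calls to the robot, and variables do not carry over. Pictures are saved under pics/ and viewed, and the job is handed in when it is done.

Besides the shell and the picture viewer there is one more tool, called after "Emit:" in YAML: its name, and indented under it one key for each argument. apply_moves: Moves the arm, as the interface text tells. Its arguments: {"type":"object","properties":{"increments":{"type":"array","items":{"type":"object","properties":{"grip":{"type":"number"},"xyz":{"type":"array","items":{"type":"number"}},"rotation":{"type":"array","items":{"type":"number"}}}}},"squeeze":{"type":"number"}},"required":["increments"]}

```bash
ls; mkdir -p pics; cat > h.py <<'E'
import numpy as np, cv2
from scipy.spatial.transform import Rotation as R
from bench import r, viewer
def cam(n):
    c=viewer.camera(n); np.savez(''+n+'.npz',**c); return c
def load(n): return dict(np.load(''+n+'.npz'))
def cloud(c):
    h,w=c['range_z'].shape; f=h/2/np.tan(np.radians(float(c['vertical_fov']))/2)
    u,v=np.meshgrid(np.arange(w),np.arange(h)); z=c['range_z']
    P=np.stack([(u-float(c['cx']))/f*z,(v-float(c['cy']))/f*z,z],-1)
    Rm=R.from_rotvec(np.ravel(c['rvec'])).as_matrix()
    Q=(P-np.ravel(c['tvec']))@Rm
    Q[z==0]=np.nan
    return Q
E
python3 - <<'E'
from h import *
print(r.read_state())
for n in ['scene','top','wrist']:
    c=cam(n); cv2.imwrite(f'pics/{n}0.png',cv2.resize(c['img'],(800,600),interpolation=cv2.INTER_CUBIC))
    print(n,c['vertical_fov'],c['cx'],c['cy'],c['rvec'],c['tvec'])
E
```

```text
pics
{'time': 0.0, 'joint_positions': array([-1.36361257,  0.33288215, -0.06470917,  1.46094   ,  0.02159334,
        1.34987398, -0.08848869]), 'joint_vel': array([-0.00087991,  0.0008621 ,  0.00122699,  0.00090945,  0.00221188,
        0.00016953,  0.00060847]), 'joint_torque': array([-6.93626826e-04, -6.23249602e+01,  2.42443214e-02, -3.89903140e+01,
       -6.14247657e-02,  3.96761997e-02,  1.32667069e-04]), 'ee_pos': array([0.14226757, 0.60821441, 0.22974815]), 'eef_rot': array([ 7.83494713e-01,  6.21398052e-01, -5.34283839e-04,  4.58605048e-04]), 'ft_force': array([0.12961001, 0.37644917, 0.0597799 ]), 'torque': array([-0.01898943,  0.01855399, -0.03316349]), 'width': 0.08726454128029293}
scene 55.86547142909472 259.7853404415239 188.2585826633433 [ 2.01626357 -1.12366648  0.56727622] [-0.38204886  0.31509792  0.78698765]
top 56.83250802711418 264.54404093744057 188.40115780369408 [ 2.1964972  -2.14455324  0.1412724 ] [-0.11678133  0.54579508  1.17899797]
wrist 61.51990520674126 255.76096349189086 188.36373787749997 [-2.2766388  -1.80854484 -0.25655244] [-0.62438074 -0.03567617  0.39127535]
```

View pics/scene0.png

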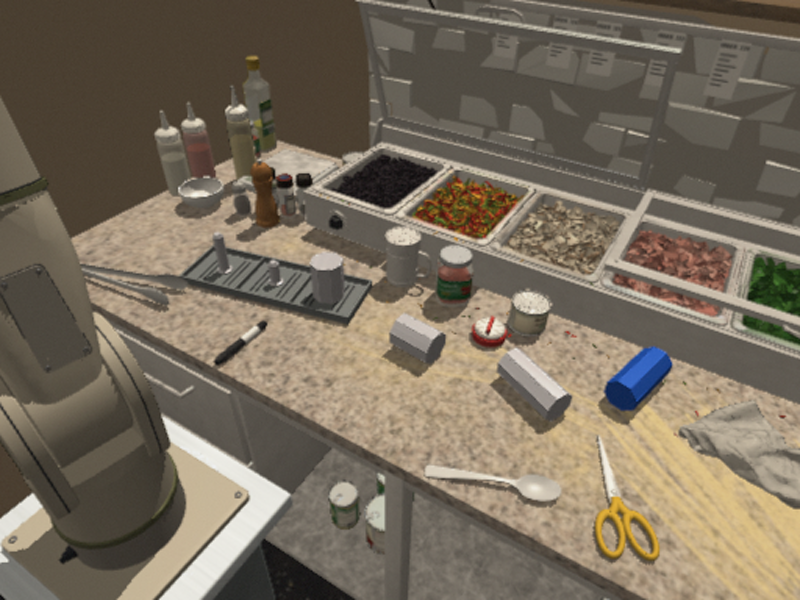

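View pics/top0.png

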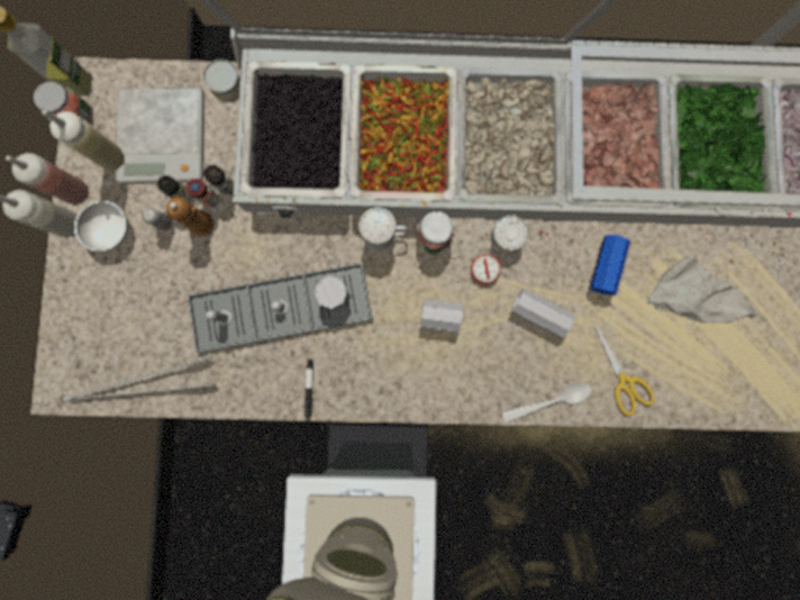

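View pics/wrist0.png

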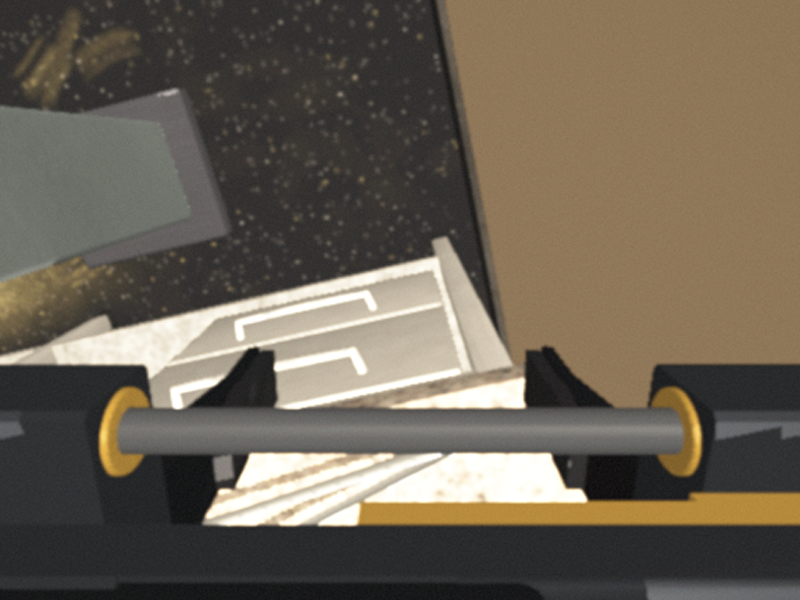

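The top view shows the tray at about (280,310), with the tall peg at left (213,317), the free short peg in the middle (278,308), and the drying tumbler at (330,293). The short tumbler is at (442,318), the tall one at (543,314), and the blue look-alike at (610,265).

```bash
python3 - <<'E'
from h import *
t=load('top'); s=load('scene')
def crop(c,x0,y0,x1,y1,k): return cv2.resize(c['img'][y0:y1,x0:x1],None,fx=k,fy=k,interpolation=cv2.INTER_CUBIC)
a=crop(t,255,170,385,235,6); cv2.imwrite('pics/tcrop.png',a)
b=crop(s,240,190,370,280,6); cv2.imwrite('pics/scrop.png',b)
b=crop(s,110,140,240,210,6); cv2.imwrite('pics/scrop2.png',b)
Q=cloud(t); 
for nm,(u,v) in dict(short=(442,318),tall=(543,314),drying=(330,290),pan=(300,120),dredger=(378,222),jar=(436,228),tin=(510,230),timer=(486,268),table=(400,370),blue=(610,260),fl=(255,320)).items():
    print(nm,Q[int(v*.64),int(u*.64)].round(4))
Qs=cloud(s)
for nm,Qx in (('top',Q),('scene',Qs)):
  for lab,(lo,hi,x0,x1,y0,y1) in dict(tumb=(.02,.09,.35,.62,-.45,-.05),tray=(.015,.13,.4,.65,.05,.55)).items():
    m=(Qx[...,2]>lo)&(Qx[...,2]<hi)&(Qx[...,0]>x0)&(Qx[...,0]<x1)&(Qx[...,1]>y0)&(Qx[...,1]<y1)
    n,L,st,ce=cv2.connectedComponentsWithStats(m.astype(np.uint8))
    for i in range(1,n):
      if st[i,4]<12: continue
      p=Qx[L==i]; print(nm,lab,st[i],p.min(0).round(3),p.max(0).round(3),p.mean(0).round(3))
E
```

```text
short [ 0.4979 -0.1623  0.0601]
tall [ 0.5137 -0.3804  0.0545]
drying [0.5482 0.0706 0.093 ]
pan [0.9106 0.1472 0.1008]
dredger [ 0.6882 -0.023   0.1121]
jar [ 0.6825 -0.1462  0.1085]
tin [ 0.6932 -0.3095  0.0534]
timer [ 0.612  -0.2615  0.0358]
table [ 0.3861 -0.0785 -0.002 ]
blue [ 0.6332 -0.5277  0.0537]
fl [0.4883 0.2442 0.0092]
top tumb [302 169  18  13 158] [ 0.579 -0.292  0.02 ] [ 0.619 -0.232  0.039] [ 0.602 -0.262  0.027]
top tumb [327 185  41  31 637] [ 0.465 -0.45   0.021] [ 0.566 -0.318  0.062] [ 0.513 -0.384  0.05 ]
top tumb [269 191  27  22 471] [ 0.469 -0.207  0.025] [ 0.539 -0.12   0.068] [ 0.502 -0.164  0.056]
top tray [ 72 154   7   5  20] [0.635 0.534 0.028] [0.649 0.549 0.049] [0.642 0.541 0.041]
top tray [157 170  64  48 247] [0.444 0.05  0.015] [0.61  0.267 0.025] [0.531 0.151 0.019]
top tray [201 177  19  22 290] [0.511 0.05  0.016] [0.575 0.102 0.1  ] [0.541 0.073 0.089]
top tray [120 182  46  44 226] [0.413 0.232 0.015] [0.562 0.392 0.026] [0.484 0.318 0.019]
top tray [173 192  10   9  54] [0.503 0.178 0.015] [0.527 0.2   0.066] [0.515 0.186 0.049]
top tray [132 198  15   9  89] [0.479 0.3   0.015] [0.501 0.32  0.107] [0.489 0.306 0.073]
scene tumb [249 200  36  33 699] [ 0.466 -0.21   0.02 ] [ 0.532 -0.119  0.066] [ 0.489 -0.17   0.049]
scene tumb [302 204  21  15 202] [ 0.576 -0.295  0.02 ] [ 0.62  -0.233  0.039] [ 0.599 -0.264  0.027]
scene tumb [ 318  223   47   45 1026] [ 0.461 -0.45   0.02 ] [ 0.564 -0.318  0.06 ] [ 0.501 -0.388  0.047]
scene tray [124 126   8   7  36] [0.631 0.533 0.018] [0.649 0.55  0.05 ] [0.641 0.542 0.037]
scene tray [ 115  149  104   51 1079] [0.401 0.05  0.015] [0.586 0.393 0.105] [0.503 0.184 0.046]
scene tray [220 176   7   3  15] [0.599 0.051 0.015] [0.609 0.073 0.024] [0.604 0.062 0.019]
```

View pics/tcrop.png

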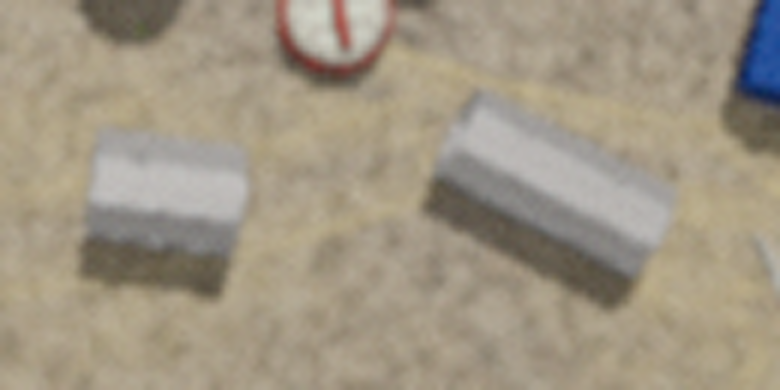

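View pics/scrop.png

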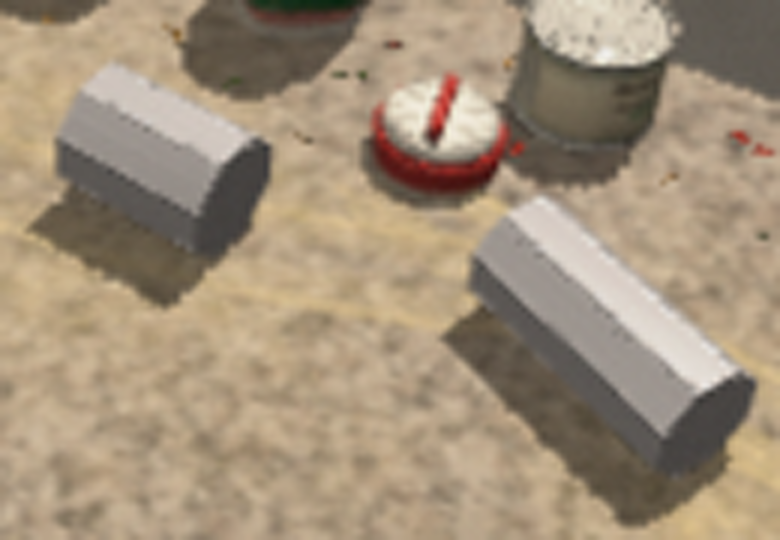

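View pics/scrop2.png

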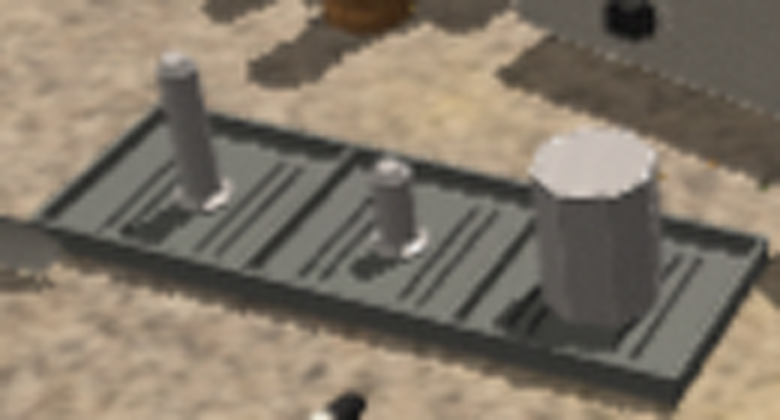

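```bash
cat >> h.py <<'E'
from scipy.optimize import least_squares
def octd(P,c,yaw,L,W):
    # coordinates in tumbler frame (axis along yaw)
    d=np.array([np.cos(yaw),np.sin(yaw)]); n=np.array([-d[1],d[0]])
    a=(P[:,:2]-c)@d; b=(P[:,:2]-c)@n; return a,b,P[:,2]-W/2
E
python3 - <<'E'
from h import *
s=load('scene'); Q=cloud(s); t=load('top'); T=cloud(t)
for nm,W,L,c0,yaw in (('short',.062,.085,(.50,-.164),-np.pi/2-.1),('tall',.056,.125,(.513,-.384),-np.pi/2-.45)):
    P=np.concatenate([Q.reshape(-1,3),T.reshape(-1,3)]); P=P[~np.isnan(P[:,0])]
    P=P[np.linalg.norm(P[:,:2]-c0,axis=1)<.1]; 
    def sd(p,P):
        a,b,z=octd(P,p[:2],p[2],L,W); z=z-p[3]
        k=np.sqrt(.5)
        d=np.max([abs(b),abs(z),k*(abs(b)+abs(z))],0)-W/2
        return np.maximum(d,abs(a)-L/2),a,b,z
    p=np.array([*c0,yaw,0.])
    for tol in (.03,.012,.008,.006):
        dd=sd(p,P)[0]; S=P[(P[:,2]>.012)&(abs(dd)<tol)]
        p=least_squares(lambda q:sd(q,S)[0],p,loss='soft_l1',f_scale=.002).x
    d,a,b,z=sd(p,S)
    print(nm,p.round(4),np.degrees(p[2]).round(2),len(S),d.std().round(4))
    # end caps: axial coordinate for points in core
    Pq=Q.reshape(-1,3); a,b,z=sd(p,Pq)[1:]
    m=(abs(b)<W/2-.007)&(abs(z)<W/2-.007)&(abs(a)<L/2+.02)
    print(np.histogram(a[m],bins=np.arange(-.075,.08,.01)))
E
```

```text
short [ 5.0390e-01 -1.6370e-01 -1.6918e+00  3.0000e-04] -96.93 1195 0.0016
(array([  0,   0,   0,   3,   5,   6,   7,   8,   6,   5,   6, 113,   0,
         0,   0]), array([-0.075, -0.065, -0.055, -0.045, -0.035, -0.025, -0.015, -0.005,
        0.005,  0.015,  0.025,  0.035,  0.045,  0.055,  0.065,  0.075]))
tall [ 5.1550e-01 -3.8590e-01 -2.0316e+00  5.0000e-04] -116.4 1741 0.0015
(array([  0,   4,   6,   5,   3,   1,   4,   2,   3,   3,   6,   4,   4,
       105,   0]), array([-0.075, -0.065, -0.055, -0.045, -0.035, -0.025, -0.015, -0.005,
        0.005,  0.015,  0.025,  0.035,  0.045,  0.055,  0.065,  0.075]))
```

```bash
cat >> h.py <<'E'
def goal(g,zyaw,pitch,flip):
    """g grasp point world, tool z heading zyaw deg, pitch deg below horizontal; tool x horizontal: x = zyaw+90 (flip=0) or zyaw-90"""
    zy,p=np.radians(zyaw),np.radians(pitch)
    z=np.array([np.cos(zy)*np.cos(p),np.sin(zy)*np.cos(p),-np.sin(p)])
    xa=zy+(np.pi/2 if flip==0 else -np.pi/2)
    x=np.array([np.cos(xa),np.sin(xa),0]); y=np.cross(z,x)
    M=np.stack([x,y,z],1); return np.array(g)+.011*z, M
def rel(T0,M0,T1,M1):
    return M0.T@(T1-T0)*1000, np.degrees(R.from_matrix(M0.T@M1).as_rotvec())
def cur():
    s=r.read_state(); return np.array(s['ee_pos']),R.from_quat(s['eef_rot']).as_matrix(),s
E
python3 - <<'E'
from h import *
T,M,s=cur()
w=load('wrist'); Rm=R.from_rotvec(w['rvec'].ravel()).as_matrix(); C=-Rm.T@w['tvec'].ravel()
print('cam in tool',M.T@(C-T), 'cam axes in tool',(M.T@Rm.T).round(2))
print(M.round(3))
E
```

```text
cam in tool [-5.88626403e-05 -7.61397552e-02 -1.54768777e-01] cam axes in tool [[ 1.    0.    0.  ]
 [-0.    0.96  0.28]
 [ 0.   -0.28  0.96]]
[[ 0.228  0.974 -0.   ]
 [ 0.974 -0.228 -0.001]
 [-0.001  0.    -1.   ]]
```

```bash
cat >> h.py <<'E'
def down(T,xyaw):
    a=np.radians(xyaw); x=np.array([np.cos(a),np.sin(a),0]); z=np.array([0,0,-1.]); return np.array(T),np.stack([x,np.cross(z,x),z],1)
def mid(A,B,f):
    rv=R.from_matrix(A[1].T@B[1]).as_rotvec()
    return A[0]+f*(B[0]-A[0]), A[1]@R.from_rotvec(f*rv).as_matrix()
def chain(*W):
    for A,B in zip(W[:-1],W[1:]):
        x,v=rel(*A,*B); print('xyz',x.round(1),np.linalg.norm(x).round(),'rot',v.round(1),np.linalg.norm(v).round(1))
TALLC=np.array([.5155,-.3859,.028]); TALLY=63.6
SHC=np.array([.5039,-.1637,.031]); SHY=83.07
def ax(y): return np.array([np.cos(np.radians(y)),np.sin(np.radians(y)),0])
def grasp(c,y,off,lean,back): 
    T,M=goal(c-off*ax(y),y,90-lean,1); return T-back*M[:,2],M
E
python3 - <<'E'
from h import *
T,M,s=cur()
W=[(T,M),down([.40,.47,.30],50),down([.57,.24,.3],25),down([.60,-.06,.3],0)]
P=grasp(TALLC,TALLY,.02,30,.10); print(P)
W+= [mid(W[-1],P,.5),P,grasp(TALLC,TALLY,.02,30,0)]
chain(*W)
E
```

```text
(array([ 0.48682103, -0.44367341,  0.10507626]), array([[ 0.89571176, -0.38506536,  0.22231759],
       [-0.44463518, -0.77570914,  0.44785588],
       [ 0.        , -0.5       , -0.8660254 ]]))
xyz [-76.  282.4 -70. ] 301.0 rot [ 0.   0.1 26.8] 26.8
xyz [-66.9 278.1   0. ] 286.0 rot [ 0.  0. 25.] 25.0
xyz [-99.6 284.6   0. ] 301.0 rot [ 0.  0. 25.] 25.0
xyz [-56.6 191.8  97.5] 222.0 rot [14.7  3.5 12.9] 19.9
xyz [-14.3 218.   42.1] 222.0 rot [14.7  3.5 12.9] 19.9
xyz [  0.   0. 100.] 100.0 rot [0. 0. 0.] 0.0
```

Emit:
apply_moves:
  increments:
    - {"xyz":[-15,56,-14],"rotation":[0,0,5.4],"grip":0}
    - {"xyz":[-30,113,-28],"rotation":[0,0,10.7],"grip":0}
    - {"xyz":[-45,169,-42],"rotation":[0,0,16],"grip":0}
    - {"xyz":[-60,226,-56],"rotation":[0,0,21.4],"grip":0}
    - {"xyz":[-76,282,-70],"rotation":[0,0,26.8],"grip":0}

```text
time: 0.78
ee_pos: [0.4011, 0.4689, 0.3004]
eef_rot: [0.907, 0.422, -0.0, 0.0]
ft_force: [0.8, 0.9, -0.3]
width: 0.087
```

Emit:
apply_moves:
  increments:
    - {"xyz":[-13,56,0],"rotation":[0,0,5],"grip":0}
    - {"xyz":[-26,112,0],"rotation":[0,0,10],"grip":0}
    - {"xyz":[-40,168,0],"rotation":[0,0,15],"grip":0}
    - {"xyz":[-53,224,0],"rotation":[0,0,20],"grip":0}
    - {"xyz":[-67,280,0],"rotation":[0,0,25],"grip":0}

```text
time: 1.4
ee_pos: [0.5727, 0.2357, 0.3004]
eef_rot: [0.977, 0.214, -0.0, 0.0]
ft_force: [0.7, 0.6, -0.4]
width: 0.0873
```

```bash
python3 - <<'E'
from h import *
T,M,s=cur(); print(s['joint_positions'].round(3))
W=[(T,M),down([.60,-.06,.3],0)]
P=grasp(TALLC,TALLY,.02,30,.10)
W+= [mid(W[-1],P,.5),P,grasp(TALLC,TALLY,.02,30,0)]
chain(*W)
E
```

```text
[-0.747  0.299  0.365  1.383 -0.105  1.48   0.044]
xyz [-98.8 280.    0.7] 297.0 rot [ 0.1  0.  24.7] 24.7
xyz [-56.6 191.8  97.5] 222.0 rot [14.7  3.5 12.9] 19.9
xyz [-14.3 218.   42.1] 222.0 rot [14.7  3.5 12.9] 19.9
xyz [  0.   0. 100.] 100.0 rot [0. 0. 0.] 0.0
```

Emit:
apply_moves:
  increments:
    - {"xyz":[-20,56,0],"rotation":[0,0,5],"grip":0}
    - {"xyz":[-40,112,0],"rotation":[0,0,10],"grip":0}
    - {"xyz":[-60,168,0],"rotation":[0,0,15],"grip":0}
    - {"xyz":[-79,224,0],"rotation":[0,0,20],"grip":0}
    - {"xyz":[-99,280,0],"rotation":[0,0,24.7],"grip":0}

```text
time: 2.02
ee_pos: [0.5996, -0.0618, 0.3007]
eef_rot: [1.0, -0.001, -0.0, 0.0]
ft_force: [1.5, 0.1, -0.9]
width: 0.0872
```

Emit:
apply_moves:
  increments:
    - {"xyz":[-11,38,19],"rotation":[3,0.7,2.6],"grip":0}
    - {"xyz":[-23,77,39],"rotation":[5.9,1.4,5.2],"grip":0}
    - {"xyz":[-34,115,58],"rotation":[8.8,2.1,7.7],"grip":0}
    - {"xyz":[-45,153,78],"rotation":[11.8,2.8,10.3],"grip":0}
    - {"xyz":[-56.6,192,97.5],"rotation":[14.7,3.5,12.9],"grip":0}

```text
time: 2.65
ee_pos: [0.5422, -0.2546, 0.2027]
eef_rot: [0.985, -0.114, 0.031, -0.128]
ft_force: [-0.1, -0.5, -0.2]
width: 0.087
```

```bash
python3 - <<'E'
from h import *
T,M,s=cur(); print(s['joint_positions'].round(3),T)
P=grasp(TALLC,TALLY,.02,30,.10)
W= [(T,M),P,grasp(TALLC,TALLY,.02,30,0)]
chain(*W)
c=cam('wrist'); cv2.imwrite('pics/w1.png',c['img'])
E
```

```text
[-0.013  0.379  0.672  1.579 -0.497  1.368  0.532] [ 0.54217272 -0.25464026  0.20274807]
xyz [-13.1 215.2  43. ] 220.0 rot [14.7  3.3 12.7] 19.7
xyz [  0.   0. 100.] 100.0 rot [0. 0. 0.] 0.0
```

View pics/w1.png

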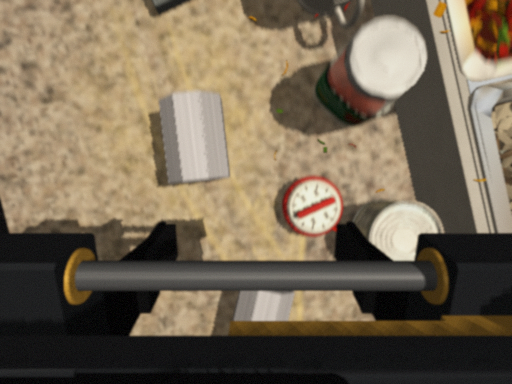

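Emit:
apply_moves:
  increments:
    - {"xyz":[-3,43,4],"rotation":[3,0.7,2.6],"grip":0}
    - {"xyz":[-5,86,10],"rotation":[5.9,1.3,5.1],"grip":0}
    - {"xyz":[-8,129,18],"rotation":[8.8,2,7.6],"grip":0}
    - {"xyz":[-10,172,30],"rotation":[11.8,2.7,10.2],"grip":0}
    - {"xyz":[-13,215,43],"rotation":[14.7,3.3,12.7],"grip":0}

```text
time: 3.32
ee_pos: [0.4796, -0.4508, 0.1016]
eef_rot: [0.939, -0.227, 0.059, -0.252]
ft_force: [0.9, 1.1, 0.9]
width: 0.0869
```

```bash
python3 - <<'E'
from h import *
T,M,s=cur(); print(s['joint_positions'].round(3),T)
chain((T,M),grasp(TALLC,TALLY,.02,30,0))
for n in ('wrist','scene'):
  c=cam(n); cv2.imwrite(f'pics/{n}2.png',c['img'])
E
```

```text
[ 0.518  0.763  0.637  1.36  -0.843  1.54   0.813] [ 0.47957087 -0.45078703  0.10163956]
xyz [  3.  -10.1 101.8] 102.0 rot [ 0.  -0.1 -0.7] 0.7
```

View pics/wrist2.png

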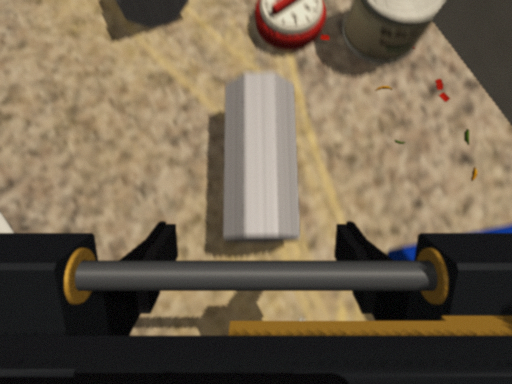

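View pics/scene2.png

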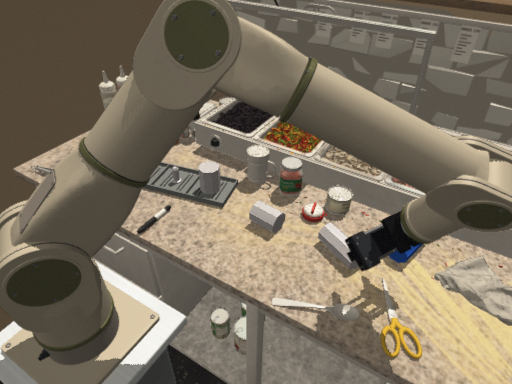

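```bash
python3 - <<'E'
from h import *
Q=cloud(load('top')).reshape(-1,3)
m=(Q[:,2]>.015)&(Q[:,2]<.08)&(Q[:,0]>.5)&(Q[:,0]<.72)&(Q[:,1]<-.46)&(Q[:,1]>-.62)
B=Q[m]; print(B.min(0),B.max(0))
for lean in (30,20,10):
  T,M=grasp(TALLC,TALLY,.02,lean,0); g=T-.011*M[:,2]
  L=(B-g)@M   # tool frame from grasp pt
  # box body: |x|<95,|y|<37.5,z<-51
  d=np.stack([abs(L[:,0])-.095,abs(L[:,1])-.0375,L[:,2]+.051],1)
  dist=np.linalg.norm(np.maximum(d,0),axis=1); i=dist.argmin(); print(lean,dist[i],B[i],L[i])
  f=np.stack([abs(L[:,0])-.0585,abs(L[:,1])-.012,L[:,2]-.019],1); print(np.linalg.norm(np.maximum(f,0),axis=1).min())
E
```

```text
[ 0.54525513 -0.61988557  0.01576991] [ 0.69249814 -0.49374641  0.0606702 ]
30 0.009382973790221117 [ 0.57099249 -0.50632867  0.05352624] [ 0.1032521   0.04196576 -0.05370411]
0.047381644200040506
20 0.014377355605162165 [ 0.57733644 -0.50206719  0.05626259] [ 0.10703965  0.04348044 -0.04590201]
0.05125651187368213
10 0.022354003777680646 [ 0.57733644 -0.50206719  0.05626259] [ 0.10703965  0.05079068 -0.03765435]
0.05478965285741625
```

```bash
python3 - <<'E'
from h import *
T,M,s=cur()
chain((T,M),grasp(TALLC,TALLY,.012,25,.06),grasp(TALLC,TALLY,.012,25,0))
chain((T,M),grasp(TALLC,TALLY,.012,25,0))
E
```

```text
xyz [  6.3 -27.9  44.8] 53.0 rot [-4.8  0.1 -1.3] 5.0
xyz [-0.  0. 60.] 60.0 rot [0. 0. 0.] 0.0
xyz [  6.4 -22.9 104.6] 107.0 rot [-4.8  0.1 -1.3] 5.0
```

Emit:
apply_moves:
  increments:
    - {"xyz":[4,-17,25],"rotation":[-3,0,-0.8],"grip":0}
    - {"xyz":[6.3,-28,45],"rotation":[-4.8,0.1,-1.3],"grip":0}
    - {"xyz":[6.3,-26,70],"rotation":[-4.8,0.1,-1.3],"grip":0}
    - {"xyz":[6.4,-24,92],"rotation":[-4.8,0.1,-1.3],"grip":0}
    - {"xyz":[6.4,-23,104.5],"rotation":[-4.8,0.1,-1.3],"grip":0}

```text
time: 4.05
ee_pos: [0.5122, -0.3914, 0.0169]
eef_rot: [0.95, -0.223, 0.049, -0.211]
ft_force: [-0.2, -1.2, 0.6]
width: 0.0872
```

```bash
python3 - <<'E'
from h import *
T,M,s=cur(); print(T)
chain((T,M),grasp(TALLC,TALLY,.012,25,0))
for n in ('wrist','scene'):
  c=cam(n); cv2.imwrite(f'pics/{n}3.png',c['img'])
E
```

```text
[ 0.51222746 -0.39144927  0.01685807]
xyz [ 0.5  0.3 -1.5] 2.0 rot [-0.1  0.1 -0. ] 0.1
```

View pics/wrist3.png

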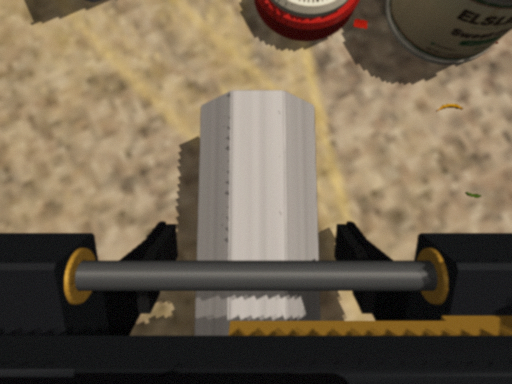

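View pics/scene3.png

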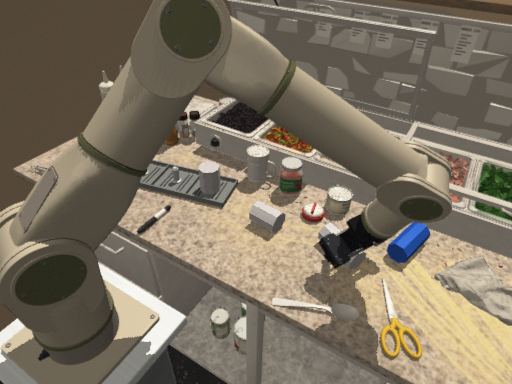

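The tumbler sits centred between the pads (columns about 198 to 318) and parallel to them, and the blue one is clear of the gripper. I'll close now.

Emit:
apply_moves:
  increments:
    - {"xyz":[0.5,0,-1.5],"rotation":[0,0,0],"grip":255}
    - {"xyz":[0.5,0,-1.5],"rotation":[0,0,0],"grip":255}
    - {"xyz":[0.5,0,-1.5],"rotation":[0,0,0],"grip":255}
    - {"xyz":[0.5,0,-1.5],"rotation":[0,0,0],"grip":255}
    - {"xyz":[0.5,0,-1.5],"rotation":[0,0,0],"grip":255}
  squeeze: 35

```text
time: 4.78
ee_pos: [0.5122, -0.3925, 0.0185]
eef_rot: [0.95, -0.223, 0.049, -0.212]
ft_force: [-0.7, -1.0, 1.5]
width: 0.0554
```

```bash
python3 - <<'E'
from h import *
T,M,s=cur(); print(s['width'],s['joint_positions'].round(3))
PEG=np.array([.489,.306])
g=T-.011*M[:,2]
A=(T,M)
U=(T+[0,0,.12],M)
# final hover: z yaw 32, pitch 25, flip0 ; grasp height
W3=goal([.489,.306,.0825+.14],32,25,0)
# intermediate: tool down at right side, x yaw -10
I=down([.56,-.2,.33],0)
I2=goal([.57,.08,.33],10,60,0)
chain(A,U,I,I2,W3)
# peg positions refine
for n in ('top','scene'):
    Q=cloud(load(n) if n=='top' else load('scene')).reshape(-1,3)
    for lo,hi,c in ((.045,.11,(.489,.306)),(.03,.07,(.515,.186))):
        m=(Q[:,2]>lo)&(Q[:,2]<hi)&(np.linalg.norm(Q[:,:2]-c,axis=1)<.035); p=Q[m]; 
        if len(p): print(n,p.min(0).round(4),p.max(0).round(4),p.mean(0).round(4))
E
```

```text
0.055399827530772064 [ 0.373  0.772  0.616  1.516 -0.848  1.31   0.803]
xyz [  -0.2  -50.9 -108.7] 120.0 rot [0. 0. 0.] 0.0
xyz [ -43.1 -256.6  -91.3] 276.0 rot [-24.6  -5.7 -26. ] 36.3
xyz [  15.4 -281.     9.5] 282.0 rot [-21.9  26.1 -97.4] 103.2
xyz [240.4 -83.2  70.5] 264.0 rot [-34.6  16.5 -15.1] 41.2
top [0.4793 0.3012 0.0451] [0.5005 0.3197 0.1069] [0.4889 0.3073 0.085 ]
top [0.5051 0.1788 0.0308] [0.5265 0.2    0.0658] [0.5151 0.1872 0.0546]
scene [0.5025 0.1789 0.0307] [0.5231 0.2005 0.0654] [0.5101 0.1854 0.0488]
```

```bash
cat >> h.py <<'E'
def pose(g,xyaw,tau):
    """grasp point g, tool x horizontal at xyaw; tau tilt: z = down rotated toward yaw xyaw-90"""
    a,t=np.radians(xyaw),np.radians(tau)
    x=np.array([np.cos(a),np.sin(a),0]); f=np.array([np.sin(a),-np.cos(a),0])
    z=-np.cos(t)*np.array([0,0,1.])+np.sin(t)*f; y=np.cross(z,x)
    return np.array(g)+.011*z, np.stack([x,y,z],1)
def rows(start,poses):
    for p in poses:
        x,v=rel(*start,*p); print(x.round(0).astype(int).tolist(),v.round(1).tolist())
def plan(A,B,n,via=None):
    """A,B=(r,heading deg,z,xyaw,tau) cylindrical"""
    A,B=np.array(A,float),np.array(B,float); out=[]
    for k in range(1,n+1):
        f=k/n; q=A+f*(B-A); h=np.radians(q[1]); out.append(pose([q[0]*np.cos(h),q[0]*np.sin(h),q[2]],q[3],q[4]))
    return out
def params(T,M):
    g=T-.011*M[:,2]; xy=np.degrees(np.arctan2(M[1,0],M[0,0])); a=np.radians(xy)
    f=np.array([np.sin(a),-np.cos(a),0]); tau=np.degrees(np.arctan2(M[:,2]@f,-M[2,2]))
    return [np.hypot(g[0],g[1]),np.degrees(np.arctan2(g[1],g[0])),g[2],xy,tau]
E
python3 - <<'E'
from h import *
T,M,s=cur(); p=params(T,M); print(np.round(p,3))
L=list(p); L[2]=.22
rows((T,M),plan(p,L,5)[1::3]+plan(p,L,5)[-1:])
end=[.579,32.2,.27,122,65]
P=[pose([L[0]*np.cos(np.radians(L[1])),L[0]*np.sin(np.radians(L[1])),L[2]],L[3],L[4])]+plan(L,end,20)
for k in range(0,20,5):
    print('call',k); rows(P[k],P[k+1:k+6])
E
```

```text
[ 6.4600e-01 -3.7868e+01  2.8000e-02 -2.6404e+01 -2.5075e+01]
[0, -32, -69] [0.0, 0.1, -0.0]
[0, -81, -174] [0.0, 0.1, -0.0]
[0, -81, -174] [0.0, 0.1, -0.0]
call 0
[3, -36, 14] [-4.5, -2.9, -6.8]
[3, -72, 29] [-9.0, -5.2, -13.9]
[2, -107, 43] [-13.3, -7.0, -21.2]
[-2, -143, 57] [-17.6, -8.2, -28.6]
[-8, -177, 70] [-21.7, -8.9, -36.3]
call 5
[16, -34, -1] [-4.5, -0.0, -7.4]
[30, -69, -2] [-9.0, 0.5, -14.8]
[42, -105, -3] [-13.3, 1.6, -22.3]
[51, -141, -4] [-17.6, 3.3, -29.6]
[59, -178, -5] [-21.7, 5.6, -36.9]
call 10
[27, -24, -12] [-4.5, 2.8, -6.9]
[51, -49, -24] [-9.0, 6.2, -13.5]
[74, -75, -37] [-13.3, 10.0, -19.9]
[96, -103, -50] [-17.6, 14.4, -26.1]
[115, -132, -64] [-21.7, 19.4, -31.9]
call 15
[34, -10, -13] [-4.5, 5.2, -5.3]
[66, -21, -28] [-9.0, 10.9, -10.1]
[97, -33, -43] [-13.3, 16.9, -14.6]
[127, -47, -61] [-17.6, 23.3, -18.6]
[155, -63, -79] [-21.7, 30.1, -22.1]
```

Emit:
apply_moves:
  increments:
    - {"xyz":[0,-8,-18],"rotation":[0,0,0],"grip":255}
    - {"xyz":[0,-26,-55],"rotation":[0,0,0],"grip":255}
    - {"xyz":[0,-48,-103],"rotation":[0,0,0],"grip":255}
    - {"xyz":[0,-68,-146],"rotation":[0,0,0],"grip":255}
    - {"xyz":[0,-81,-174],"rotation":[0,0,0],"grip":255}

```text
time: 5.4
ee_pos: [0.5122, -0.3935, 0.2143]
eef_rot: [0.95, -0.223, 0.05, -0.211]
ft_force: [-0.5, -0.3, -2.8]
width: 0.0556
```

Emit:
apply_moves:
  increments:
    - {"xyz":[3,-36,14],"rotation":[-4.5,-2.9,-6.8],"grip":255}
    - {"xyz":[3,-72,29],"rotation":[-9,-5.2,-13.9],"grip":255}
    - {"xyz":[2,-107,43],"rotation":[-13.3,-7,-21.2],"grip":255}
    - {"xyz":[-2,-143,57],"rotation":[-17.6,-8.2,-28.6],"grip":255}
    - {"xyz":[-8,-177,70],"rotation":[-21.7,-8.9,-36.3],"grip":255}

```text
time: 6.02
ee_pos: [0.5901, -0.2184, 0.2268]
eef_rot: [0.995, 0.096, -0.001, -0.02]
ft_force: [1.3, 0.4, -3.1]
width: 0.0556
```

```bash
python3 - <<'E'
from h import *
T,M,s=cur(); p=params(T,M); print(np.round(p,3),s['width'],s['joint_positions'].round(3),s['ft_force'])
end=[.579,32.2,.27,122,65]
P=[(T,M)]+plan(p,end,15)
for k in range(0,15,5):
    print('call',k); rows(P[k],P[k+1:k+6])
c=cam('wrist'); cv2.imwrite('pics/w4.png',c['img'])
c=cam('scene'); cv2.imwrite('pics/s4.png',c['img'])
E
```

```text
[  0.629 -20.34    0.238  10.97   -2.319] 0.05564357916404055 [-0.189  0.407  0.66   1.466 -0.284  1.378  0.683] [ 1.34063926  0.35529507 -3.14464619]
call 0
[16, -34, -1] [-4.5, -0.1, -7.4]
[30, -69, -2] [-8.9, 0.5, -14.8]
[42, -105, -2] [-13.3, 1.6, -22.2]
[52, -141, -3] [-17.5, 3.4, -29.5]
[59, -178, -4] [-21.6, 5.7, -36.8]
call 5
[27, -24, -11] [-4.5, 2.8, -6.8]
[52, -49, -23] [-8.9, 6.2, -13.5]
[75, -76, -36] [-13.3, 10.1, -19.9]
[96, -103, -49] [-17.5, 14.5, -26.0]
[115, -132, -62] [-21.7, 19.4, -31.8]
call 10
[34, -10, -13] [-4.5, 5.2, -5.3]
[66, -21, -27] [-8.9, 10.8, -10.1]
[97, -34, -43] [-13.3, 16.9, -14.5]
[127, -48, -59] [-17.5, 23.3, -18.5]
[155, -64, -78] [-21.7, 30.0, -22.0]
```

View pics/s4.png

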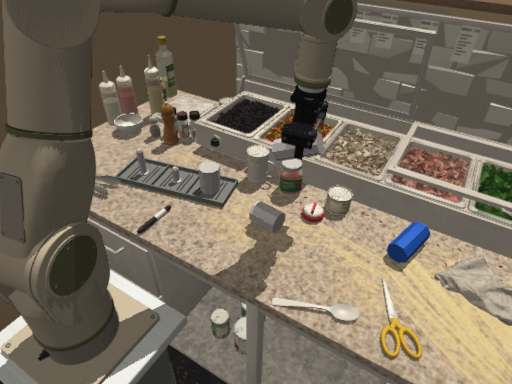

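View pics/w4.png

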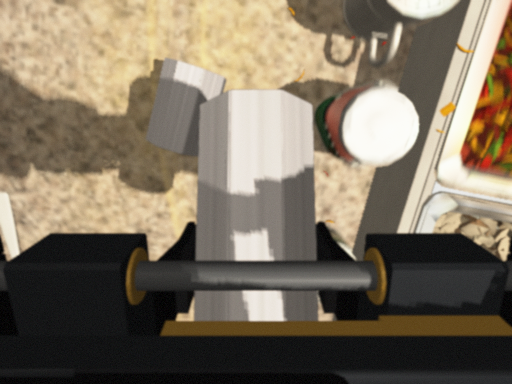

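The tumbler is held firmly, with its mouth end forward at row 90. Moving on.

Emit:
apply_moves:
  increments:
    - {"xyz":[16,-34,-1],"rotation":[-4.5,-0.1,-7.4],"grip":255}
    - {"xyz":[30,-69,-2],"rotation":[-8.9,0.5,-14.8],"grip":255}
    - {"xyz":[42,-105,-2],"rotation":[-13.3,1.6,-22.2],"grip":255}
    - {"xyz":[52,-141,-3],"rotation":[-17.5,3.4,-29.5],"grip":255}
    - {"xyz":[59,-178,-4],"rotation":[-21.6,5.7,-36.8],"grip":255}

```text
time: 6.75
ee_pos: [0.6147, -0.0248, 0.24]
eef_rot: [0.897, 0.405, 0.075, 0.158]
ft_force: [-0.5, -0.2, -1.7]
width: 0.0558
```

Emit:
apply_moves:
  increments:
    - {"xyz":[27,-24,-11],"rotation":[-4.5,2.8,-6.8],"grip":255}
    - {"xyz":[52,-49,-23],"rotation":[-8.9,6.2,-13.5],"grip":255}
    - {"xyz":[75,-76,-36],"rotation":[-13.3,10.1,-19.9],"grip":255}
    - {"xyz":[96,-103,-49],"rotation":[-17.5,14.5,-26.0],"grip":255}
    - {"xyz":[115,-132,-62],"rotation":[-21.7,19.4,-31.8],"grip":255}

```text
time: 7.38
ee_pos: [0.5809, 0.1581, 0.2546]
eef_rot: [0.682, 0.633, 0.252, 0.266]
ft_force: [0.8, -0.3, -2.6]
width: 0.0553
```

```bash
python3 - <<'E'
from h import *
T,M,s=cur(); p=params(T,M); print(np.round(p,3),s['width'],s['joint_positions'].round(3),s['ft_force'])
end=[.579,32.2,.27,122,65]
P=[(T,M)]+plan(p,end,5)
rows(P[0],P[1:])
c=cam('scene'); cv2.imwrite('pics/s5.png',c['img'])
E
```

```text
[ 0.595 15.459  0.263 85.847 42.99 ] 0.05530587610118047 [-0.883 -0.168  0.278  2.139  0.804  0.692  0.389] [ 0.81276233 -0.3365063  -2.57437902]
[32, -10, -12] [-4.4, 4.9, -5.3]
[63, -21, -25] [-8.7, 10.4, -10.0]
[93, -33, -39] [-13.0, 16.3, -14.3]
[122, -47, -54] [-17.1, 22.6, -18.2]
[149, -62, -71] [-21.2, 29.2, -21.6]
```

View pics/s5.png

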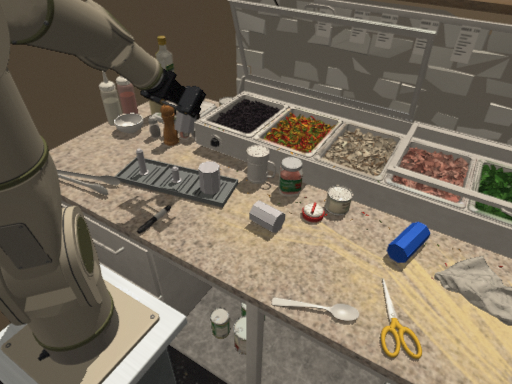

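```bash
python3 - <<'E'
from h import *
T,M,s=cur(); p=params(T,M)
end=[.579,32.2,.27,68,65]
P=[(T,M)]+plan(p,end,5)
rows(P[0],P[1:])
E
```

```text
[30, -9, -11] [-4.4, -2.8, 2.4]
[59, -19, -24] [-8.8, -5.7, 4.8]
[86, -30, -38] [-13.1, -8.7, 6.9]
[113, -43, -53] [-17.5, -11.8, 8.9]
[138, -57, -69] [-21.8, -15.2, 10.6]
```

Emit:
apply_moves:
  increments:
    - {"xyz":[30,-9,-11],"rotation":[-4.4,-2.8,2.4],"grip":255}
    - {"xyz":[59,-19,-24],"rotation":[-8.8,-5.7,4.8],"grip":255}
    - {"xyz":[86,-30,-38],"rotation":[-13.1,-8.7,6.9],"grip":255}
    - {"xyz":[113,-43,-53],"rotation":[-17.5,-11.8,8.9],"grip":255}
    - {"xyz":[138,-57,-69],"rotation":[-21.8,-15.2,10.6],"grip":255}

```text
time: 8.05
ee_pos: [0.4982, 0.305, 0.2668]
eef_rot: [0.7, 0.469, 0.302, 0.447]
ft_force: [1.3, -0.9, -2.9]
width: 0.0559
```

```bash
python3 - <<'E'
from h import *
T,M,s=cur(); p=params(T,M); print(np.round(p,3),s['width'],s['joint_positions'].round(3),s['ft_force'],M[2].round(3))
c=cam('scene'); cv2.imwrite('pics/s6.png',c['img'])
Q=cloud(c)
c=cam('top'); cv2.imwrite('pics/t6.png',c['img'])
E
```

```text
[ 0.578 32.278  0.271 67.747 65.232] 0.05589908418055112 [-1.105  0.171 -0.11   2.032  1.215  1.354 -0.602] [ 1.32046097 -0.88540405 -2.92593389] [ 0.003  0.908 -0.419]
```

View pics/s6.png

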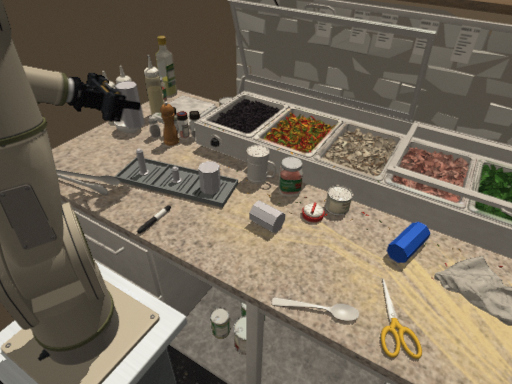

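View pics/t6.png

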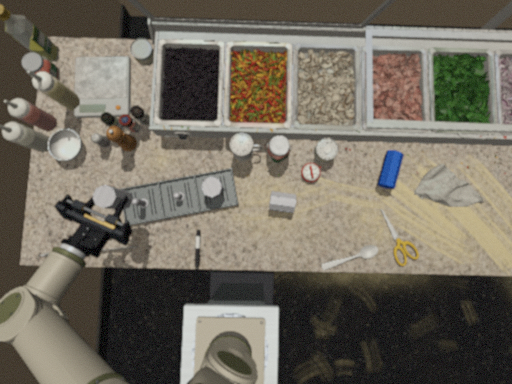

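The tumbler is now upright with its base up, seen in the top view at about (107,196) above the tall peg.

```bash
python3 - <<'E'
from h import *
T,M,s=cur(); g=T-.011*M[:,2]; print('g',g)
# expected tumbler axis: tool frame: axis fixed: mouth direction
ct,st=np.cos(np.radians(25)),np.sin(np.radians(25))
# at grasp m = cos(25)*(-y_tool) + sin25*z_tool
m=M@np.array([0,-ct,st]); print('mouth dir',m.round(3)); 
print('rim expected',g+.0745*m,'base',g-.0505*m)
for n in ('top','scene'):
    c=load(n); Q=cloud(c).reshape(-1,3); D=Q-g
    a=D@m; rad=np.linalg.norm(D-a[:,None]*m,axis=1)
    k=(rad<.04)&(a>-.07)&(a<.09); P=Q[k]
    top=P[(abs((P-g)@m+.0505)<.008)]
    if len(top)>20:
        u,S,v=np.linalg.svd(top-top.mean(0)); print(n,len(top),'topcen',top.mean(0).round(4),(top.min(0)+top.max(0)).round(4)/2,'n',(v[2]*np.sign(v[2,2])).round(3),S)
    side=P[((P-g)@m>.0)&((P-g)@m<.075)]
    print(n,len(side),side[:,2].min() if len(side) else 0)
# pegs from initial-like cloud (top, tall peg occluded?) 
Q=cloud(load('top')).reshape(-1,3)
E
```

```text
g [0.4869301  0.31300715 0.26892013]
mouth dir [ 0.001 -0.001 -1.   ]
rim expected [0.48698855 0.3129245  0.1944202 ] base [0.48689048 0.31306318 0.31942008]
top 416 topcen [0.4855 0.3124 0.319 ] [0.48595 0.3136  0.3177 ] n [-0.012 -0.022  1.   ] [0.30506334 0.29642069 0.03818684]
top 130 0.19591574903824285
scene 193 topcen [0.4832 0.3019 0.3204] [0.48725 0.30765 0.31785] n [-0.049 -0.078  0.996] [0.22747869 0.20419112 0.03553042]
scene 378 0.19721991354609666
```

```bash
python3 - <<'E'
from h import *
for n in ('top','scene'):
    Q=cloud(load(n)).reshape(-1,3)
    for nm,c,lo,hi in (('tall',(.49,.3085),.02,.09),('short',(.515,.188),.02,.05)):
        p=Q[(Q[:,2]>lo)&(Q[:,2]<hi)&(np.linalg.norm(Q[:,:2]-c,axis=1)<.022)]
        if len(p)<8: print(n,nm,len(p)); continue
        f=least_squares(lambda q:np.linalg.norm(p[:,:2]-q,axis=1)-.011,c,loss='soft_l1',f_scale=.001)
        print(n,nm,len(p),f.x.round(4),f.cost)
    d=Q[(Q[:,2]>.088)&(Q[:,2]<.1)&(np.linalg.norm(Q[:,:2]-(.545,.07),axis=1)<.045)]
    print('dry',len(d),d.mean(0).round(4))
E
```

```text
top tall 45 [0.49   0.3127] 8.076017031793702e-06
top short 13 [0.5164 0.1904] 1.2089977521654013e-06
dry 297 [0.5433 0.0698 0.0929]
scene tall 121 [0.4886 0.3133] 9.360749477275478e-05
scene short 51 [0.515 0.191] 4.618529254395327e-05
dry 214 [0.5394 0.0683 0.0932]
```

```bash
python3 - <<'E'
from h import *
T,M,s=cur(); g=T-.011*M[:,2]; p=params(T,M); print(p)
x=p[3]
rows((T,M),[pose([.489,.313,z],x,65) for z in (.255,.215,.17,.125,.097)])
E
```

```text
[np.float64(0.578856113755595), np.float64(32.73361579473896), np.float64(0.26892013123201547), np.float64(68.22808905396217), np.float64(65.06532733375391)]
[1, -12, 8] [0.1, 0.0, 0.0]
[1, -48, 24] [0.1, 0.0, 0.0]
[1, -89, 43] [0.1, 0.0, 0.0]
[1, -130, 62] [0.1, 0.0, 0.0]
[1, -155, 74] [0.1, 0.0, 0.0]
```

Emit:
apply_moves:
  increments:
    - {"xyz":[1,-12,8],"rotation":[0,0,0],"grip":255}
    - {"xyz":[1,-48,24],"rotation":[0,0,0],"grip":255}
    - {"xyz":[1,-89,43],"rotation":[0,0,0],"grip":255}
    - {"xyz":[1,-130,62],"rotation":[0,0,0],"grip":255}
    - {"xyz":[1,-155,74],"rotation":[0,0,0],"grip":255}

```text
time: 8.78
ee_pos: [0.4988, 0.3072, 0.0906]
eef_rot: [0.699, 0.472, 0.3, 0.446]
ft_force: [-0.9, 0.5, -1.8]
width: 0.0556
```

```bash
python3 - <<'E'
from h import *
T,M,s=cur(); g=T-.011*M[:,2]; p=params(T,M); print(p,g,s['ft_force'],s['joint_positions'].round(2))
rows((T,M),[pose([.489,.313,z],p[3],65) for z in (.092,.089,.087,.0855,.0845,.0835,.0825,.0815)])
c=cam('scene'); cv2.imwrite('pics/s7.png',cv2.resize(c['img'][120:240,60:260],None,fx=4,fy=4,interpolation=cv2.INTER_CUBIC))
E
```

```text
[np.float64(0.5798883445562986), np.float64(32.42044764757016), np.float64(0.09525489354028674), np.float64(68.06344673848845), np.float64(65.02859857459705)] [0.489505   0.31089443 0.09525489] [-0.86264706  0.49066057 -1.75899037] [-1.12  0.5  -0.09  2.09  1.34  1.25 -0.98]
[2, -3, 0] [0.0, 0.0, 0.1]
[2, -6, 2] [0.0, 0.0, 0.1]
[2, -8, 2] [0.0, 0.0, 0.1]
[2, -9, 3] [0.0, 0.0, 0.1]
[2, -10, 3] [0.0, 0.0, 0.1]
[2, -11, 4] [0.0, 0.0, 0.1]
[2, -12, 4] [0.0, 0.0, 0.1]
[2, -13, 5] [0.0, 0.0, 0.1]
```

View pics/s7.png

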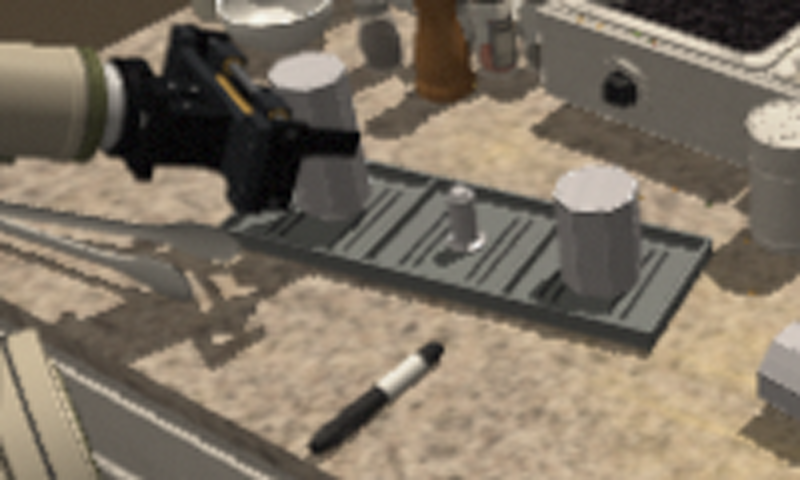

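Over the peg, just above the floor. I'll lower it the last part slowly.

Emit:
apply_moves:
  increments:
    - {"xyz":[1,-4,1],"rotation":[0,0,0],"grip":255}
    - {"xyz":[1,-7,2],"rotation":[0,0,0],"grip":255}
    - {"xyz":[1,-9,3],"rotation":[0,0,0],"grip":255}
    - {"xyz":[1,-10,3.5],"rotation":[0,0,0],"grip":255}
    - {"xyz":[1,-11,4],"rotation":[0,0,0],"grip":255}

```text
time: 9.45
ee_pos: [0.498, 0.3078, 0.0781]
eef_rot: [0.698, 0.472, 0.3, 0.447]
ft_force: [-7.9, -1.3, 15.2]
width: 0.056
```

```bash
python3 - <<'E'
from h import *
T,M,s=cur(); g=T-.011*M[:,2]; print(params(T,M),g,s['ft_force'])
E
```

```text
[np.float64(0.5796136936607548), np.float64(32.51779798752431), np.float64(0.08276776913173688), np.float64(68.03953833291726), np.float64(65.13432696086952)] [0.48874447 0.31157805 0.08276777] [-7.9042389  -1.34634675 15.17368548]
```

Emit:
apply_moves:
  increments:
    - {"xyz":[0,0.6,-0.2],"rotation":[0,0,0],"grip":255}
    - {"xyz":[0,0.6,-0.2],"rotation":[0,0,0],"grip":120}
    - {"xyz":[0,0.6,-0.2],"rotation":[0,0,0],"grip":40}
    - {"xyz":[0,0.6,-0.2],"rotation":[0,0,0],"grip":20}
    - {"xyz":[0,0.6,-0.2],"rotation":[0,0,0],"grip":20}

```text
time: 10.07
ee_pos: [0.4981, 0.3078, 0.0789]
eef_rot: [0.698, 0.472, 0.3, 0.447]
ft_force: [-0.3, -0.6, 0.0]
width: 0.0763
```

```bash
python3 - <<'E'
from h import *
T,M,s=cur(); g=T-.011*M[:,2]; print(params(T,M),g,s['ft_force'],s['width'])
c=cam('scene'); cv2.imwrite('pics/s8.png',cv2.resize(c['img'][120:240,60:260],None,fx=4,fy=4,interpolation=cv2.INTER_CUBIC))
E
```

```text
[np.float64(0.5797159089723349), np.float64(32.51102269150601), np.float64(0.08348588032838854), np.float64(68.03639646783203), np.float64(65.14133069862066)] [0.48886751 0.31157519 0.08348588] [-0.29254639 -0.64978615  0.00755262] 0.07633130417666642
```

View pics/s8.png

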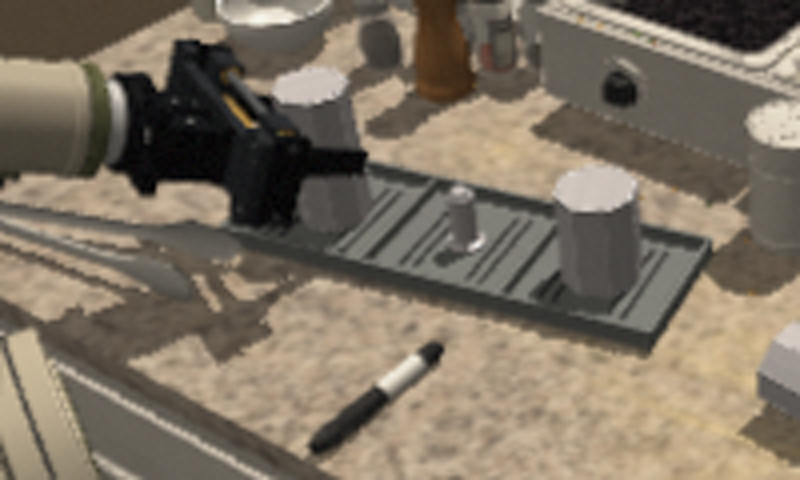

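Emit:
apply_moves:
  increments:
    - {"xyz":[0,0,-12],"rotation":[0,0,0],"grip":20}
    - {"xyz":[0,0,-35],"rotation":[0,0,0],"grip":0}
    - {"xyz":[0,0,-65],"rotation":[0,0,0],"grip":0}
    - {"xyz":[0,0,-95],"rotation":[0,0,0],"grip":0}
    - {"xyz":[0,-5,-120],"rotation":[0,0,0],"grip":0}

```text
time: 10.75
ee_pos: [0.3929, 0.3509, 0.126]
eef_rot: [0.698, 0.473, 0.301, 0.446]
ft_force: [0.7, -0.6, -0.6]
width: 0.0869
```

```bash
cat > kin.py <<'E'
from h import *
import itertools
T,M,s=cur()
D=[([-1.36361257,0.33288215,-0.06470917,1.46094,0.02159334,1.34987398,-0.08848869],[.14227,.60821,.22975],[.7835,.6214,-.0005,.0005]),
([-0.747,0.299,0.365,1.383,-0.105,1.48,0.044],[.5727,.2357,.3004],[.977,.214,0,0]),
([-0.013,0.379,0.672,1.579,-0.497,1.368,0.532],[.5422,-.2546,.2027],[.985,-.114,.031,-.128]),
([0.518,0.763,0.637,1.36,-0.843,1.54,0.813],[.4796,-.4508,.1016],[.939,-.227,.059,-.252]),
([0.373,0.772,0.616,1.516,-0.848,1.31,0.803],[.5122,-.3925,.0185],[.95,-.223,.049,-.212]),
([-0.189,0.407,0.66,1.466,-0.284,1.378,0.683],[.5901,-.2184,.2268],[.995,.096,-.001,-.02]),
([-0.883,-0.168,0.278,2.139,0.804,0.692,0.389],[.5809,.1581,.2546],[.682,.633,.252,.266]),
([-1.105,0.171,-0.11,2.032,1.215,1.354,-0.602],[.4982,.305,.2668],[.7,.469,.302,.447]),
(s['joint_positions'],s['ee_pos'],s['eef_rot'])]
def fk(q,k,sg,ps=None):
    z=lambda a:R.from_euler('z',a).as_matrix(); y=lambda a:R.from_euler('y',a).as_matrix()
    A=z(sg[0]*q[0]+k[7]); p=np.array([0,0,k[0]]); p=p+A@[k[8],0,0]
    A=A@y(q[1]); A=A@z(sg[1]*q[2]); p=p+A@[k[2],0,k[1]]
    A=A@y(q[3]); p=p+A@[k[3],0,0]; A=A@z(sg[2]*q[4]); p=p+A@[0,0,k[4]]
    A=A@y(q[5]); p=p+A@[k[5],0,0]; A=A@z(sg[3]*q[6]+k[9]); p=p+A@[0,0,k[6]]
    return p,A
def res(k,sg):
    o=[]
    for q,p,e in D:
        P,A=fk(q,k,sg); o+=list(P-p); o+=list(.3*R.from_matrix(A.T@R.from_quat(e).as_matrix()).as_rotvec())
    return o
if __name__=='__main__':
    best=None
    for sg in itertools.product((1,-1),repeat=4):
        for k9 in (0,np.pi):
            f=least_squares(res,[.3,.45,0,0,.45,0,.3,0,0,k9],args=(sg,))
            if best is None or f.cost<best[0]: best=(f.cost,sg,f.x); 
    print(best[0],best[1],best[2].round(4)); print(np.abs(np.array(res(best[2],best[1]))).max())
    np.savez('kin.npz',k=best[2],sg=best[1])
    print(params(T,M),s['width'],s['joint_positions'].round(3))
    c=cam('scene'); cv2.imwrite('pics/s9.png',c['img'])
    c=cam('top')
E
python3 kin.py
```

```text
0.0008354286256985498 (-1, -1, -1, -1) [ 0.2783  0.4256  0.0033 -0.0231  0.5066  0.0073  0.3562 -0.0614 -0.0054
  3.0919]
0.01698222885171441
[np.float64(0.5224555569214119), np.float64(42.75273303318627), np.float64(0.13062215798835292), np.float64(68.14514214497157), np.float64(65.09596403455298)] 0.08690746527222591 [-1.262  0.439 -0.206  2.07   1.163  1.435 -0.969]
```

View pics/s9.png

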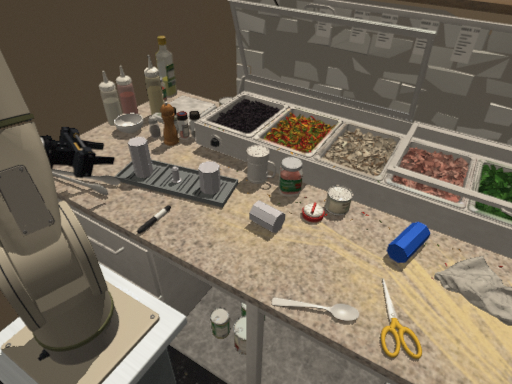

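The tall tumbler stands upright over its peg (140,157). Next I check which poses the arm can reach for the short one.

```bash
cat > ik.py <<'E'
from kin import *
def fk2(q,k):
    z=lambda a:R.from_euler('z',a).as_matrix(); y=lambda a:R.from_euler('y',a).as_matrix()
    A=z(-q[0]+k[0]); p=np.array([0,0,k[1]])
    A=A@y(q[1]+k[15]); p=p+A@[k[16],k[2],0]; A=A@z(-q[2]+k[3]); p=p+A@[k[4],k[5],k[6]]
    A=A@y(q[3]+k[17]); p=p+A@[k[7],0,0]; A=A@z(-q[4]+k[8]); p=p+A@[k[18],k[9],k[10]]
    A=A@y(q[5]+k[19]); p=p+A@[k[11],k[12],0]; A=A@z(-q[6]+k[13]); p=p+A@[0,0,k[14]]
    return p,A
def res2(k):
    o=[]
    for q,p,e in D:
        P,A=fk2(q,k); o+=list(P-p); o+=list(.3*R.from_matrix(A.T@R.from_quat(e).as_matrix()).as_rotvec())
    return o+list(1e-2*(k-k0))
k0=np.zeros(20); k0[[0,1,6,10,14,13]]=[0,.28,.425,.5,.356,np.pi]
lo=np.array([-2.6,-.5,-1.47,.16,-1.27,.06,-2.6]); hi=np.array([2.6,2.12,1.34,2.42,4.41,2.06,2.6])
f=least_squares(res2,k0); K=f.x
print('fit',np.abs(f.fun[:54]).max(),K.round(3))
def ik(pose,q0,n=8):
    best=None; rng=np.random.default_rng(0)
    for i in range(n):
        st=np.clip(np.array(q0)+(rng.normal(0,.4,7) if i else 0),lo+.02,hi-.02)
        def rs(q):
            P,A=fk2(q,K); return np.r_[(P-pose[0])*3,R.from_matrix(A.T@pose[1]).as_rotvec(),1e-3*(q-q0)]
        g=least_squares(rs,st,bounds=(lo,hi))
        e=np.linalg.norm(g.fun[:6])
        if best is None or e<best[0]-1e-3: best=(e,g.x)
    return best
if __name__=='__main__':
    q0=np.array([-.883,-.168,.278,2.139,.804,.692,.389])
    for xy in (90,100,108,115):
      for tau in (60,50,45):
        for z in (.075,.17):
            e,q=ik(pose([.5157,.1907,z],xy,tau),q0); print(xy,tau,z,round(e,4),q.round(2),'margin',np.minimum(q-lo,hi-q).min().round(2))
E
python3 ik.py
```

```text
fit 0.0004487871189365601 [ 1.000e-03  2.580e-01 -2.200e-02 -0.000e+00  0.000e+00 -2.300e-02
  4.480e-01  0.000e+00  0.000e+00 -0.000e+00  4.890e-01 -0.000e+00
 -0.000e+00  3.142e+00  3.440e-01 -0.000e+00  0.000e+00  1.000e-03
 -0.000e+00 -0.000e+00]
90 60 0.075 0.0366 [ 0.55  1.11 -1.47  2.42  2.31  1.57 -0.46] margin 0.0
90 60 0.17 0.013 [ 0.68  0.   -1.47  2.42  1.77  0.68 -0.72] margin 0.0
90 50 0.075 0.0 [-0.2   0.17 -0.57  2.42  1.8   0.65 -0.77] margin 0.0
90 50 0.17 0.0 [-0.94 -0.13  0.16  2.41  1.35  0.6  -0.28] margin 0.01
90 45 0.075 0.0 [-0.92  0.1   0.19  2.41  1.58  0.48 -0.58] margin 0.01
90 45 0.17 0.0 [-0.92 -0.13  0.18  2.35  1.13  0.58 -0.04] margin 0.07
100 60 0.075 0.1046 [ 0.68  1.01 -1.47  2.42  2.32  1.28 -0.35] margin 0.0
100 60 0.17 0.0696 [ 0.98 -0.5  -1.47  2.42  3.27  0.15 -2.28] margin 0.0
100 50 0.075 0.0205 [ 0.76  0.61 -1.47  2.42  2.02  0.86 -0.4 ] margin 0.0
100 50 0.17 0.0 [-0.2  -0.15 -0.43  2.42  1.4   0.3  -0.17] margin 0.0
100 45 0.075 0.0 [-0.09  0.1  -0.53  2.42  1.86  0.37 -0.6 ] margin 0.0
100 45 0.17 0.0 [-0.87 -0.18  0.23  2.39  1.1   0.4
[... 207 characters left out ...]
7  2.42  2.1   0.64 -0.31] margin 0.0
108 50 0.17 0.0042 [ 0.18 -0.18 -0.67  2.42  1.51  0.06 -0.13] margin 0.0
108 45 0.075 0.0001 [ 0.34  0.12 -0.86  2.42  2.17  0.26 -0.69] margin 0.0
108 45 0.17 0.0 [-0.87 -0.22  0.32  2.41  0.96  0.27  0.5 ] margin 0.01
115 60 0.075 0.1273 [ 1.01  0.95 -1.47  2.42  2.45  0.69 -0.14] margin 0.0
115 60 0.17 0.0878 [ 1.17 -0.33 -1.42  2.42  4.05  0.45 -2.6 ] margin 0.0
115 50 0.075 0.0345 [ 0.99  0.58 -1.47  2.42  2.19  0.47 -0.24] margin 0.0
115 50 0.17 0.0203 [-0.1  -0.17 -0.32  2.42 -1.06  0.06  2.6 ] margin 0.0
115 45 0.075 0.0 [ 0.91  0.32 -1.36  2.4   2.13  0.27 -0.36] margin 0.02
115 45 0.17 0.0 [-1.09 -0.28  0.6   2.42  0.79  0.22  0.85] margin 0.0
```

```bash
cat > search.py <<'E'
from ik import *
def octp(c,r,z0,z1):
    a=np.arange(0,360,15)*np.pi/180; zz=np.linspace(z0,z1,12)
    return np.array([[c[0]+r*np.cos(t),c[1]+r*np.sin(t),z] for t in a for z in zz]+[[c[0]+rr*np.cos(t),c[1]+rr*np.sin(t),z1] for t in a for rr in (0,r/2)])
TALL=octp((.489,.313),.030,.008,.133); DRY=octp((.542,.0695),.0335,.008,.093)
tr=np.array([.0157,-.1907])
def clear(pts,T,M):
    g=T-.011*M[:,2]; L=(pts-g)@M
    def box(xh,y0,y1,z0,z1):
        d=np.stack([abs(L[:,0])-xh,np.maximum(y0-L[:,1],L[:,1]-y1),np.maximum(z0-L[:,2],L[:,2]-z1)],1)
        return (np.linalg.norm(np.maximum(d,0),axis=1)+np.minimum(d.max(1),0)).min()
    return min(box(.095,-.0375,.0375,-.16,-.051),box(.045,-.1,.05,-.34,-.10),box(.0585,-.012,.012,-.06,.019))
if __name__=='__main__':
    SP=[.5157,.1907]; q0s=[np.array([-.883,-.168,.278,2.139,.804,.692,.389]),np.array([-1.1,.4,-.11,2.03,1.2,1.35,-.6])]
    for tau in (55,45,40,35,30):
      for xy in range(40,160,10):
        T,M=pose([*SP,.075],xy,tau); c1,c2=clear(TALL,T,M),clear(DRY,T,M)
        if min(c1,c2)<.004: continue
        best=max((( lambda e,q:(np.minimum(q-lo,hi-q).min() if e<1e-3 else -e,q))(*ik((T,M),q0,3)) for q0 in q0s),key=lambda t:t[0])
        print(tau,xy,'clr',round(c1,3),round(c2,3),'margin',round(best[0],3),best[1].round(2),flush=True)
E
timeout 400 python3 search.py | grep -v fit
```

```text
4.480e-01  0.000e+00  0.000e+00 -0.000e+00  4.890e-01 -0.000e+00
 -0.000e+00  3.142e+00  3.440e-01 -0.000e+00  0.000e+00  1.000e-03
 -0.000e+00 -0.000e+00]
55 100 clr 0.004 0.025 margin -0.066 [ 0.72  0.78 -1.47  2.42  2.15  1.05 -0.4 ]
55 110 clr 0.017 0.01 margin -0.088 [ 0.9   0.73 -1.47  2.42  2.24  0.72 -0.28]
45 110 clr 0.011 0.011 margin 0.0 [ 0.38  0.13 -0.88  2.42  2.28  0.23 -0.76]
40 110 clr 0.008 0.012 margin 0.005 [-0.7   0.04  0.21  2.41  1.58  0.09 -0.12]
35 110 clr 0.006 0.014 margin 0.08 [-0.43  0.05 -0.06  2.34  0.52  0.16  0.95]
30 110 clr 0.004 0.016 margin 0.147 [-0.38  0.07 -0.09  2.27  0.25  0.29  1.22]
30 120 clr 0.011 0.008 margin 0.17 [-0.02  0.1  -0.39  2.25 -0.09  0.28  1.78]
30 130 clr 0.024 0.008 margin 0.175 [-0.33  0.1   0.    2.25 -0.55  0.35  2.41]
30 140 clr 0.04 0.008 margin 0.0 [ 1.02  0.64 -1.47  2.15  0.73  0.53  1.61]
30 150 clr 0.047 0.007 margin 0.045 [ 1.01  0.66 -1.42  2.1   0.54  0.57  1.97]
```

```bash
cat > s2.py <<'E'
from search import *
C=cloud(load('top')).reshape(-1,3); C=C[~np.isnan(C[:,0])]; C2=cloud(load('scene')).reshape(-1,3); C2=C2[~np.isnan(C2[:,0])]
C=np.vstack([C,C2]); C=C[(C[:,0]>.60)&(C[:,0]<1.0)&(C[:,1]>-.1)&(C[:,1]<.45)&(C[:,2]<.35)]
q0=np.array([-.35,.3,0,1.3,0,1.9,-1.6])
for tau in (65,60,55,50,45):
  for xy in (-90,-80,-75,-70,-60):
    o=[]
    for z in (.075,.17):
        T,M=pose([.5157,.1907,z],xy,tau)
        b=max(( lambda e,q:(np.minimum(q-lo,hi-q).min() if e<1e-3 else -e,q))(*ik((T,M),qq,2)) for qq in (q0,)) if 0 else (lambda e,q:(np.minimum(q-lo,hi-q).min() if e<1e-3 else -e,q))(*ik((T,M),q0,3))
        o.append(b)
        if z==.075: cl=[round(clear(P,T,M),3) for P in (TALL,DRY,C)]
    print(tau,xy,'tall/dry/scene',cl,'margin',o[0][0].round(3),o[1][0].round(3),o[0][1].round(2),flush=True)
for lean in (25,30,40):
    G=pose(SHC-.02*ax(SHY),SHY-90,-lean); e,q=ik(G,np.array([.2,.7,.6,1.5,-.8,1.3,.8]),3); print('grasp',lean,e,q.round(2))
E
timeout 500 python3 s2.py | grep -v '^ \|fit'
```

```text
65 -90 tall/dry/scene [np.float64(0.034), np.float64(0.003), np.float64(-0.042)] margin -0.077 -0.165 [-0.1   1.09 -0.35  1.02 -0.12  2.06 -2.03]
65 -80 tall/dry/scene [np.float64(0.017), np.float64(0.017), np.float64(-0.039)] margin -0.121 -0.218 [-0.27  1.05 -0.14  1.05 -0.12  2.06 -1.81]
65 -75 tall/dry/scene [np.float64(0.01), np.float64(0.026), np.float64(-0.037)] margin -0.132 -0.233 [-0.37  1.04 -0.02  1.06 -0.12  2.06 -1.7 ]
65 -70 tall/dry/scene [np.float64(0.003), np.float64(0.031), np.float64(-0.035)] margin -0.137 -0.238 [-0.46  1.04  0.1   1.07 -0.11  2.06 -1.58]
65 -60 tall/dry/scene [np.float64(-0.005), np.float64(0.028), np.float64(-0.015)] margin -0.123 -0.221 [-0.65  1.08  0.34  1.07 -0.11  2.06 -1.34]
60 -90 tall/dry/scene [np.float64(0.029), np.float64(0.003), np.float64(-0.025)] margin -0.015 -0.106 [-0.14  1.08 -0.3   1.   -0.12  2.06 -2.  ]
60 -80 tall/dry/scene [np.float64(0.013), np.float64(0.017), np.float64(-0.022)] margin -0.053 -0.152 [-0.29  1.05 -0.1   1.02 -0.12  2.06 -1.8 ]
60 -75 tall/dry/scene [np.float64(0.006), np.float64(0.025), np.float64(-0.022
[... 2033 characters left out ...]
.062 [-0.36  0.89 -0.    1.17 -0.13  1.86 -1.74]
45 -75 tall/dry/scene [np.float64(0.001), np.float64(0.025), np.float64(0.021)] margin 0.193 0.052 [-0.38  0.89 -0.01  1.16 -0.08  1.87 -1.69]
45 -70 tall/dry/scene [np.float64(-0.0), np.float64(0.031), np.float64(0.023)] margin 0.188 0.047 [-0.4   0.9  -0.02  1.16 -0.04  1.87 -1.64]
45 -60 tall/dry/scene [np.float64(-0.006), np.float64(0.028), np.float64(0.012)] margin 0.19 0.049 [-0.44  0.89 -0.03  1.17  0.06  1.87 -1.53]
grasp 25 7.597658749404626e-07 [ 0.06  0.55  0.56  1.82 -0.73  1.18  0.86]
grasp 30 5.901461935811147e-07 [ 0.13  0.59  0.53  1.79 -0.79  1.25  0.92]
grasp 40 4.73534494843457e-07 [ 0.25  0.68  0.48  1.73 -0.88  1.4   1.01]
```

```bash
cat > s3.py <<'E'
from search import *
C=cloud(load('top')).reshape(-1,3); C2=cloud(load('scene')).reshape(-1,3); C=np.vstack([C,C2]); C=C[~np.isnan(C[:,0])]
far=C[(C[:,0]>.60)&(C[:,0]<1.0)&(C[:,1]>-.1)&(C[:,1]<.45)&(C[:,2]<.35)]
tim=C[(C[:,0]>.55)&(C[:,0]<.75)&(C[:,1]<-.21)&(C[:,1]>-.36)&(C[:,2]>.01)]
print('timer top',np.percentile(tim[np.linalg.norm(tim[:,:2]-(.602,-.262),axis=1)<.03][:,2],95))
OFF=.0235
for lean in (38,41,44):
    gp=SHC-OFF*ax(SHY)+[0,0,.003]
    G=pose(gp,SHY-90,-lean); eg,qg=ik(G,np.array([.2,.7,.6,1.5,-.8,1.3,.8]),2)
    cc=G[1].T@(SHC-gp); # tumbler centre in tool frame rel to grasp
    for xy in (-85,-80):
        M1=pose([0,0,0],xy,90-lean)[1]; o=M1@cc
        gf=np.array([.5157,.1907,.0505])-o
        F=pose(gf,xy,90-lean); out=[]
        for dz in (0,.07):
            e,q=ik((F[0]+[0,0,dz],F[1]),np.array([-.35,.9,0,1.1,-.15,1.9,-1.7]),2); out+=[round(e,4),(np.minimum(q-lo,hi-q).min()).round(3)]
        print(lean,xy,'graspclr',round(clear(tim,*G),4),'gf',gf.round(4),'clr',[round(clear(P,*F),3) for P in (TALL,DRY,far)],out,qg.round(2))
E
python3 s3.py | grep -v '^ \|fit'
python3 - <<'E'
from h import *
T,M,s=cur(); p=params(T,M)
A=[.50,38,.33,50,25]
P=[(T,M)]+plan(p,A,5); rows(P[0],P[1:])
E
```

```text
timer top 0.036634765385027246
38 -85 graspclr 0.0123 gf [0.5187 0.191  0.074 ] clr [np.float64(0.017), np.float64(0.011), np.float64(-0.001)] [np.float64(0.0), np.float64(0.084), np.float64(0.0043), np.float64(0.0)] [ 0.23  0.66  0.5   1.74 -0.86  1.37  1.  ]
38 -80 graspclr 0.0123 gf [0.5187 0.1912 0.074 ] clr [np.float64(0.01), np.float64(0.019), np.float64(-0.002)] [np.float64(0.0), np.float64(0.069), np.float64(0.0194), np.float64(0.0)] [ 0.23  0.66  0.5   1.74 -0.86  1.37  1.  ]
41 -85 graspclr 0.0097 gf [0.5187 0.191  0.074 ] clr [np.float64(0.015), np.float64(0.012), np.float64(0.009)] [np.float64(0.0), np.float64(0.139), np.float64(0.0), np.float64(0.042)] [ 0.26  0.69  0.48  1.72 -0.88  1.42  1.02]
41 -80 graspclr 0.0097 gf [0.5187 0.1912 0.074 ] clr [np.float64(0.008), np.float64(0.019), np.float64(0.007)] [np.float64(0.0), np.float64(0.124), np.float64(0.0), np.float64(0.027)] [ 0.26  0.69  0.48  1.72 -0.88  1.42  1.02]
44 -85 graspclr 0.0076 gf [0.5187 0.191  0.074 ] clr [np.float64(0.012), np.float64(0.012), np.float64(0.018)] [np.float64(0.0), np.float64(0.194), np.float64(0.0), np.float64(0.094)] [ 0.3   0.71  0.46  1.7  -0.9   1.46  1.04]
44 -80 graspclr 0.0076 gf [0.5187 0.1912 0.074 ] clr [np.float64(0.006), np.float64(0.019), np.float64(0.017)] [np.float64(0.0), np.float64(0.18), np.float64(0.0), np.float64(0.08)] [ 0.3   0.71  0.46  1.7  -0.9   1.46  1.04]
[-9, 37, -11] [8.0, -3.2, 1.8]
[-17, 74, -23] [16.0, -6.1, 4.1]
[-26, 112, -36] [23.9, -8.8, 6.7]
[-34, 149, -48] [31.9, -11.2, 9.8]
[-42, 186, -61] [39.7, -13.2, 13.3]
```

Emit:
apply_moves:
  increments:
    - {"xyz":[-9,37,-11],"rotation":[8,-3.2,1.8],"grip":0}
    - {"xyz":[-17,74,-23],"rotation":[16,-6.1,4.1],"grip":0}
    - {"xyz":[-26,112,-36],"rotation":[23.9,-8.8,6.7],"grip":0}
    - {"xyz":[-34,149,-48],"rotation":[31.9,-11.2,9.8],"grip":0}
    - {"xyz":[-42,186,-61],"rotation":[39.7,-13.2,13.3],"grip":0}

```text
time: 11.48
ee_pos: [0.3973, 0.3051, 0.3222]
eef_rot: [0.885, 0.413, 0.091, 0.193]
ft_force: [0.9, 0.9, -0.5]
width: 0.0869
```

```bash
cat >> h.py <<'E'
LEAN=42.5; OFF=.0235
def shgrasp(c,y,back):
    T,M=pose(c-OFF*ax(y)+[0,0,.003],y-90,-LEAN); return T-back*M[:,2],M
E
python3 - <<'E'
from h import *
T,M,s=cur(); p=params(T,M); print(np.round(p,3),s['joint_positions'].round(2))
c=cam('top'); cv2.imwrite('pics/t10.png',c['img']); cam('scene')
B=params(*shgrasp(SHC,SHY,.10)); B[2]+=.06; print(np.round(B,3))
P=[(T,M)]+plan(p,B,12)
rows(P[0],P[1:6]);print(); rows(P[5],P[6:11])
E
```

```text
[ 0.5   38.038  0.332 49.986 24.677] [-0.93  0.01 -0.11  1.71  0.43  1.5  -0.21]
[  0.555 -27.271   0.168  -6.93  -42.5  ]
[-8, 36, 32] [5.6, -1.8, 4.4]
[-20, 72, 64] [11.2, -3.2, 9.0]
[-37, 107, 95] [16.7, -4.1, 13.7]
[-58, 140, 126] [22.2, -4.5, 18.5]
[-84, 172, 155] [27.6, -4.5, 23.5]

[-11, 48, 11] [5.6, 0.5, 4.7]
[-27, 96, 22] [11.2, 1.5, 9.4]
[-47, 142, 32] [16.7, 2.9, 14.0]
[-72, 187, 43] [22.2, 4.8, 18.5]
[-100, 229, 54] [27.6, 7.1, 22.9]
```

View pics/t10.png

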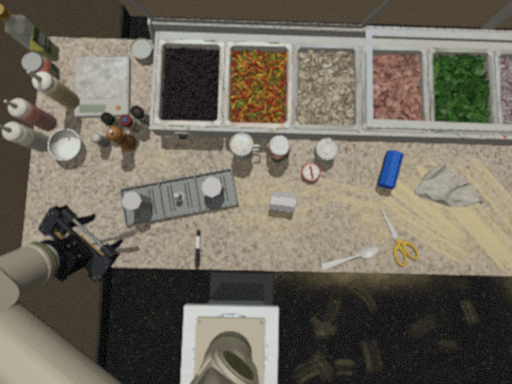

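The tall tumbler stands over its peg at (131,201), and the short one lies undisturbed at (282,202).

Emit:
apply_moves:
  increments:
    - {"xyz":[-8,36,32],"rotation":[5.6,-1.8,4.4],"grip":0}
    - {"xyz":[-20,72,64],"rotation":[11.2,-3.2,9],"grip":0}
    - {"xyz":[-37,107,95],"rotation":[16.7,-4.1,13.7],"grip":0}
    - {"xyz":[-58,140,126],"rotation":[22.2,-4.5,18.5],"grip":0}
    - {"xyz":[-84,172,155],"rotation":[27.6,-4.5,23.5],"grip":0}

```text
time: 12.2
ee_pos: [0.515, 0.0964, 0.2562]
eef_rot: [0.974, 0.223, -0.003, -0.032]
ft_force: [1.3, -0.4, -1.2]
width: 0.0868
```

Emit:
apply_moves:
  increments:
    - {"xyz":[-11,48,11],"rotation":[5.6,0.5,4.7],"grip":0}
    - {"xyz":[-27,96,22],"rotation":[11.2,1.5,9.4],"grip":0}
    - {"xyz":[-47,142,32],"rotation":[16.7,2.9,14],"grip":0}
    - {"xyz":[-72,187,43],"rotation":[22.2,4.8,18.5],"grip":0}
    - {"xyz":[-100,229,54],"rotation":[27.6,7.1,22.9],"grip":0}

```text
time: 12.82
ee_pos: [0.5234, -0.1499, 0.1864]
eef_rot: [0.961, 0.018, -0.002, -0.276]
ft_force: [0.6, 0.2, -0.3]
width: 0.0869
```

```bash
python3 - <<'E'
from h import *
T,M,s=cur(); p=params(T,M); print(np.round(p,3),s['joint_positions'].round(2))
# refit short from top/scene saved before (scene/top unobstructed)
t=np.concatenate([cloud(load('top')).reshape(-1,3),cloud(load('scene')).reshape(-1,3)]); t=t[~np.isnan(t[:,0])]
t=t[np.linalg.norm(t[:,:2]-SHC[:2],axis=1)<.08]; W,L=.062,.085
def sd(q,P):
    a,b,z=octd(P,q[:2],q[2],L,W); z=z-q[3]
    return np.maximum(np.max([abs(b),abs(z),.70711*(abs(b)+abs(z))],0)-W/2,abs(a)-L/2)
q=np.array([*SHC[:2],np.radians(SHY),0])
for tol in (.01,.006):
    S=t[(t[:,2]>.012)&(abs(sd(q,t))<tol)]; q=least_squares(lambda k:sd(k,S),q,loss='soft_l1',f_scale=.002).x
print(q,np.degrees(q[2]),len(S))
B=shgrasp(SHC,SHY,.10); chain((T,M),B,shgrasp(SHC,SHY,0)); chain((T,M),shgrasp(SHC,SHY,.05))
E
```

```text
[  0.546 -16.564   0.196   2.03  -32.043] [ 0.07  0.43  0.54  1.61 -0.66  1.55  0.79]
[ 5.03973040e-01 -1.63692997e-01  1.44543041e+00  4.31917982e-04] 82.81706230847742 1194
xyz [-33.5 127.1  22.6] 133.0 rot [10.4  5.2  7.3] 13.7
xyz [  0.   0. 100.] 100.0 rot [0. 0. 0.] 0.0
xyz [-28.4 118.4  71.6] 141.0 rot [10.4  5.2  7.3] 13.7
```

Emit:
apply_moves:
  increments:
    - {"xyz":[-11,42,0],"rotation":[3.5,1.7,2.4],"grip":0}
    - {"xyz":[-22,85,5],"rotation":[7,3.5,4.9],"grip":0}
    - {"xyz":[-33,127,18],"rotation":[10.4,5.2,7.3],"grip":0}
    - {"xyz":[-33.5,127,22.6],"rotation":[10.4,5.2,7.3],"grip":0}

```text
time: 13.32
ee_pos: [0.4904, -0.2484, 0.0958]
eef_rot: [0.93, -0.06, 0.02, -0.363]
ft_force: [-0.3, 0.2, -0.4]
width: 0.0868
```

```bash
python3 - <<'E'
from h import *
T,M,s=cur(); p=params(T,M); print(np.round(p,3),s['joint_positions'].round(2))
chain((T,M),shgrasp(SHC,SHY,.05),shgrasp(SHC,SHY,0)); chain((T,M),shgrasp(SHC,SHY,0))
c=cam('wrist'); cv2.imwrite('pics/w11.png',c['img']); c=cam('scene'); cv2.imwrite('pics/s11.png',c['img'])
E
```

```text
[  0.552 -27.594   0.104  -7.249 -42.601] [ 0.35  0.68  0.54  1.57 -0.84  1.61  1.  ]
xyz [ 3.3 -4.1 48.6] 49.0 rot [-0.1  0.1 -0.5] 0.5
xyz [ 0.  0. 50.] 50.0 rot [0. 0. 0.] 0.0
xyz [ 3.3 -4.  98.6] 99.0 rot [-0.1  0.1 -0.5] 0.5
```

View pics/w11.png

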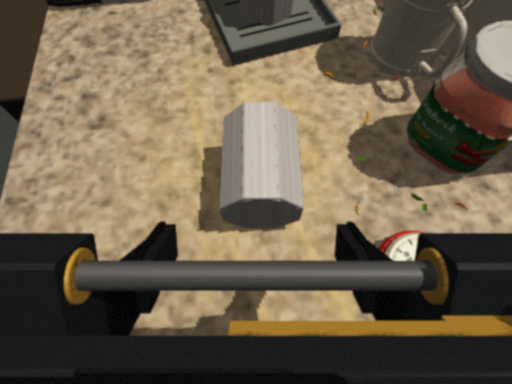

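View pics/s11.png

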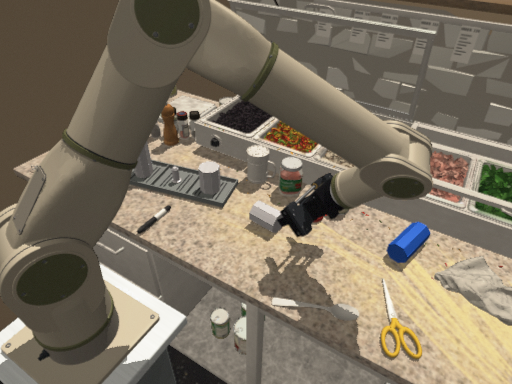

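The near end of the tumbler shows its closed base (262,213), so the mouth points away as measured. I'll descend along the tool axis.

Emit:
apply_moves:
  increments:
    - {"xyz":[3.3,-4,20],"rotation":[0,0,-0.5],"grip":0}
    - {"xyz":[3.3,-4,45],"rotation":[0,0,-0.5],"grip":0}
    - {"xyz":[3.3,-4,70],"rotation":[0,0,-0.5],"grip":0}
    - {"xyz":[3.3,-4,88],"rotation":[0,0,-0.5],"grip":0}
    - {"xyz":[3.3,-4,98],"rotation":[0,0,-0.5],"grip":0}

```text
time: 14.05
ee_pos: [0.5054, -0.1752, 0.0292]
eef_rot: [0.93, -0.051, 0.022, -0.363]
ft_force: [-0.4, -0.2, 0.4]
width: 0.0868
```

```bash
python3 - <<'E'
from h import *
T,M,s=cur(); p=params(T,M); print(np.round(p,3),s['ft_force'])
chain((T,M),shgrasp(SHC,SHY,0))
c=cam('wrist'); cv2.imwrite('pics/w12.png',c['img']); c=cam('scene'); cv2.imwrite('pics/s12.png',cv2.resize(c['img'][170:290,220:420],None,fx=4,fy=4,interpolation=cv2.INTER_CUBIC))
E
```

```text
[ 5.3700e-01 -1.9898e+01  3.7000e-02 -6.3780e+00 -4.2619e+01] [-0.42205585 -0.17680116  0.41227793]
xyz [-2.9  5.7 -0.8] 6.0 rot [-0.1  0.2  0.6] 0.6
```

View pics/w12.png

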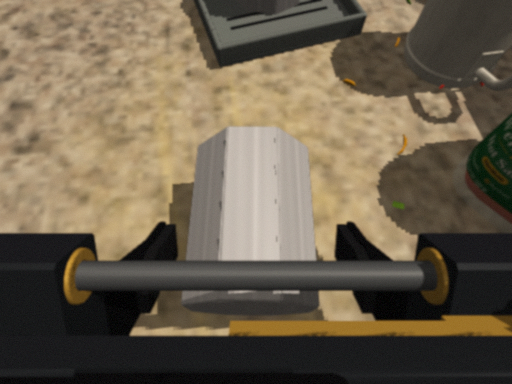

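View pics/s12.png

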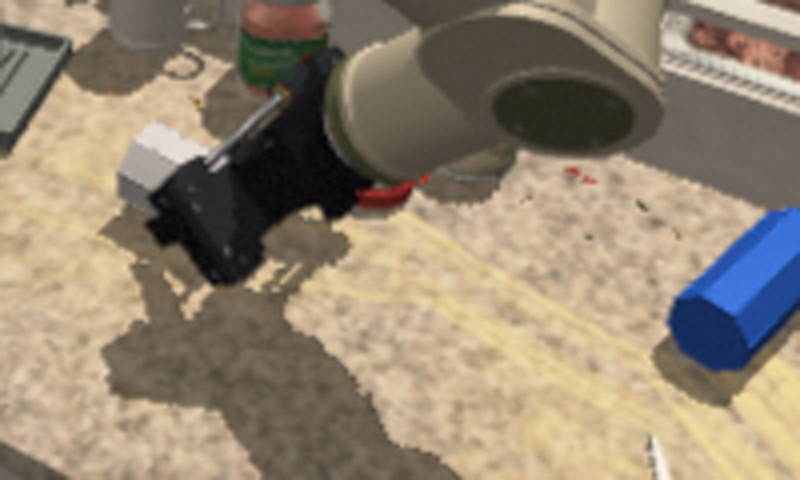

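Emit:
apply_moves:
  increments:
    - {"xyz":[-2.9,5,-0.8],"rotation":[0,0.2,0.6],"grip":0}
    - {"xyz":[-2.9,5,-0.8],"rotation":[0,0.2,0.6],"grip":255}
    - {"xyz":[-2.9,5,-0.8],"rotation":[0,0.2,0.6],"grip":255}
    - {"xyz":[-2.9,5,-0.8],"rotation":[0,0.2,0.6],"grip":255}
    - {"xyz":[-2.9,5,-0.8],"rotation":[0,0.2,0.6],"grip":255}
  squeeze: 35

```text
time: 14.78
ee_pos: [0.5018, -0.1799, 0.0264]
eef_rot: [0.93, -0.057, 0.022, -0.363]
ft_force: [-0.0, -1.1, 1.0]
width: 0.0619
```

```bash
python3 - <<'E'
from h import *
T,M,s=cur(); p=params(T,M); print(np.round(p,4).tolist(),s['ft_force'],s['width'])
g=T-.011*M[:,2]; c=M.T@(SHC-g); print('centre in tool',c, 'mouth dir in tool',M.T@ax(SHY))
np.savez('held.npz',c=c,m=M.T@ax(SHY))
xy,tau=-85,47.5
M1=pose([0,0,0],xy,tau)[1]; gf=np.array([.5157,.1907,.0505])-M1@c; print('gf',gf)
# lift 
L=list(p); L[2]=.20
h=lambda q:pose([q[0]*np.cos(np.radians(q[1])),q[0]*np.sin(np.radians(q[1])),q[2]],q[3],q[4])
rows((T,M),[h(L)])
E1=[np.hypot(gf[0],gf[1]),np.degrees(np.arctan2(gf[1],gf[0])),.17,xy,tau]
V=[.60,2,.24,-46,2]
P=[h(L)]+plan(L,V,7)+plan(V,E1,8)
import sys
sys.argv=['x']
from ik import ik,lo,hi
q=s['joint_positions']
for i,pp in enumerate(P):
    e,q=ik(pp,q,1); print(i,round(e,4),q.round(2),np.minimum(q-lo,hi-q).min().round(2))
for k in (0,5,10): print('call'); rows(P[k],P[k+1:k+6])
E
```

```text
[0.5348, -20.5004, 0.0345, -7.0035, -42.6154] [-0.03853392 -1.12616763  0.98414817] 0.0618958439495044
centre in tool [ 0.00010627 -0.01510671  0.01869017] mouth dir in tool [-0.00128282 -0.73591446  0.6770733 ]
gf [0.51925103 0.19111735 0.07426473]
[0, -112, -122] [0.0, 0.0, -0.0]
fit 0.0004419722825871445 [ 0.000e+00  2.580e-01 -2.200e-02  0.000e+00  0.000e+00 -2.300e-02
  4.480e-01  0.000e+00  0.000e+00 -0.000e+00  4.890e-01 -0.000e+00
 -0.000e+00  3.142e+00  3.440e-01 -0.000e+00  0.000e+00  0.000e+00
 -0.000e+00 -1.000e-03]
0 0.0 [ 0.22  0.48  0.55  1.63 -0.81  1.64  0.83] 0.42
1 0.0 [ 0.11  0.37  0.56  1.7  -0.76  1.49  0.65] 0.51
2 0.0 [-0.01  0.28  0.56  1.74 -0.67  1.35  0.44] 0.6
3 0.0 [-0.13  0.21  0.54  1.76 -0.55  1.25  0.18] 0.66
4 0.0 [-0.25  0.18  0.53  1.75 -0.41  1.19 -0.1 ] 0.67
5 0.0 [-0.36  0.19  0.51  1.71 -0.28  1.2  -0.37] 0.69
6 0.0 [-0.45  0.24  0.51  1.63 -0.18  1.26 -0.61] 0.74
7 0.0 [-0.53  0.32  0.51  1.53 -0.13  1.36 -0.81] 0.7
8 0.0 [-0.58  0.38  0.52  1.49 -0.11  1.44 -0.95] 0.62
9 0.0 [-0.62  0.45  0.52  1.43 -0.11  1.53 -1.07] 0.53
10 0.0 [-0.64  0.53  0.53  1.37 -0.13  1.62 -1.17] 0.44
11 0.0 [-0.64  0.61  0.53  1.3  -0.17  1.72 -1.27] 0.34
12 0.0 [-0.64  0.68  0.52  1.24 -0.22  1.82 -1.36] 0.24
13 0.0 [-0.63  0.76  0.52  1.18 -0.28  1.92 -1.44] 0.14
14 0.0 [-0.61  0.82  0.51  1.14 -0.35  2.   -1.53] 0.06
15 0.0 [-0.55  0.86  0.4   1.11 -0.39  2.06 -1.65] 0.0
call
[16, -23, 14] [-6.4, 3.5, 4.3]
[30, -47, 30] [-12.7, 6.6, 9.0]
[43, -72, 46] [-19.0, 9.2, 14.1]
[53, -98, 62] [-25.2, 11.2, 19.5]
[62, -124, 79] [-31.2, 12.7, 25.2]
call
[-9, -32, 0] [-6.4, 0.7, 5.5]
[-21, -64, 1] [-12.7, 0.9, 11.1]
[-41, -76, 12] [-18.3, 0.4, 16.1]
[-61, -88, 23] [-23.9, -0.5, 21.0]
[-82, -98, 33] [-29.3, -1.9, 26.0]
call
[-24, -4, 8] [-5.7, -1.8, 4.5]
[-48, -7, 15] [-11.3, -4.1, 8.9]
[-72, -9, 23] [-17.0, -6.8, 13.0]
[-96, -10, 31] [-22.5, -9.9, 16.9]
[-120, -10, 40] [-28.0, -13.5, 20.6]
```

Emit:
apply_moves:
  increments:
    - {"xyz":[0,-12,-13],"rotation":[0,0,0],"grip":255}
    - {"xyz":[0,-38,-41],"rotation":[0,0,0],"grip":255}
    - {"xyz":[0,-69,-75],"rotation":[0,0,0],"grip":255}
    - {"xyz":[0,-97,-106],"rotation":[0,0,0],"grip":255}
    - {"xyz":[0,-112,-122],"rotation":[0,0,0],"grip":255}

```text
time: 15.4
ee_pos: [0.5022, -0.1806, 0.195]
eef_rot: [0.93, -0.056, 0.023, -0.362]
ft_force: [0.8, -0.5, -2.6]
width: 0.0615
```

Emit:
apply_moves:
  increments:
    - {"xyz":[16,-23,14],"rotation":[-6.4,3.5,4.3],"grip":255}
    - {"xyz":[30,-47,30],"rotation":[-12.7,6.6,9],"grip":255}
    - {"xyz":[43,-72,46],"rotation":[-19,9.2,14.1],"grip":255}
    - {"xyz":[53,-98,62],"rotation":[-25.2,11.2,19.5],"grip":255}
    - {"xyz":[62,-124,79],"rotation":[-31.2,12.7,25.2],"grip":255}

```text
time: 16.02
ee_pos: [0.5811, -0.0436, 0.2214]
eef_rot: [0.949, -0.3, 0.03, -0.088]
ft_force: [-0.6, -0.3, -2.2]
width: 0.0618
```

```bash
python3 - <<'E'
from h import *
T,M,s=cur(); p=params(T,M); print(np.round(p,4).tolist(),s['ft_force'],s['width'],s['joint_positions'].round(2))
V=[.60,2,.24,-46,2]; E1=[.5533,20.2,.158,-85,47.5]
P=[(T,M)]+plan(p,V,2)+plan(V,E1,8)
for k in (0,5): print('call'); rows(P[k],P[k+1:k+6])
c=cam('wrist'); cv2.imwrite('pics/w13.png',c['img']); c=cam('scene'); cv2.imwrite('pics/s13.png',c['img'])
E
```

```text
[0.5817, -4.4602, 0.2323, -35.104, -10.6712] [-0.55231551 -0.33753644 -2.16207754] 0.06175677448903292 [-0.41  0.19  0.57  1.71 -0.29  1.2  -0.37]
call
[-10, -32, 2] [-6.3, 0.5, 5.4]
[-22, -63, 4] [-12.7, 0.6, 10.9]
[-42, -75, 17] [-18.3, 0.2, 15.8]
[-62, -86, 29] [-23.8, -0.8, 20.8]
[-83, -96, 41] [-29.3, -2.1, 25.7]
call
[-24, -4, 9] [-5.7, -1.8, 4.5]
[-48, -8, 18] [-11.3, -4.1, 8.9]
[-72, -10, 27] [-17.0, -6.8, 13.0]
[-96, -12, 37] [-22.5, -9.9, 16.9]
[-120, -13, 47] [-28.0, -13.5, 20.6]
```

View pics/w13.png

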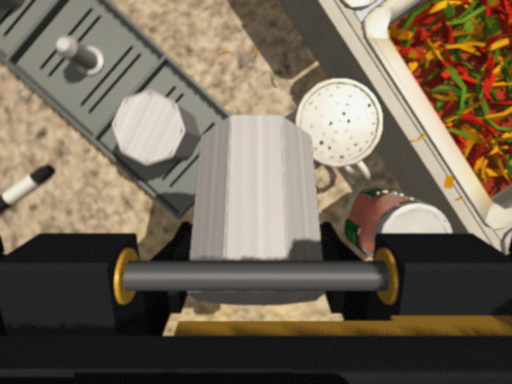

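View pics/s13.png

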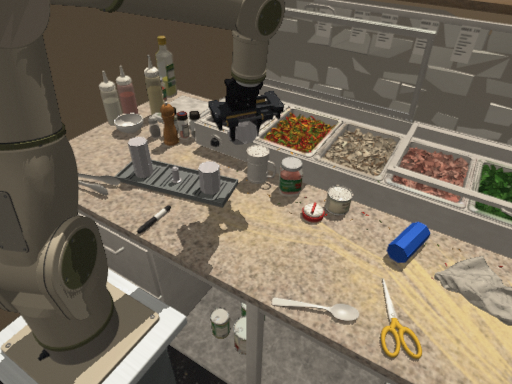

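Emit:
apply_moves:
  increments:
    - {"xyz":[-10,-32,2],"rotation":[-6.3,0.5,5.4],"grip":255}
    - {"xyz":[-22,-63,4],"rotation":[-12.7,0.6,10.9],"grip":255}
    - {"xyz":[-42,-75,17],"rotation":[-18.3,0.2,15.8],"grip":255}
    - {"xyz":[-62,-86,29],"rotation":[-23.8,-0.8,20.8],"grip":255}
    - {"xyz":[-83,-96,41],"rotation":[-29.3,-2.1,25.7],"grip":255}

```text
time: 16.75
ee_pos: [0.5715, 0.0962, 0.1983]
eef_rot: [0.854, -0.494, -0.085, 0.144]
ft_force: [0.2, -0.7, -1.2]
width: 0.0614
```

```bash
python3 - <<'E'
from h import *
T,M,s=cur(); p=params(T,M); print(np.round(p,4).tolist(),s['ft_force'],s['width'],s['joint_positions'].round(2))
E1=[.5533,20.2,.16,-85,47.5]; E0=[.5533,20.2,.175,-85,45]
h=lambda q:pose([q[0]*np.cos(np.radians(q[1])),q[0]*np.sin(np.radians(q[1])),q[2]],q[3],q[4])
rows((T,M),plan(p,E0,5)+[h(E1)])
c=cam('scene'); cv2.imwrite('pics/s14.png',c['img'])
from search import *
C=cloud(load('top')).reshape(-1,3); C=C[(C[:,0]>.6)&(C[:,1]>-.1)&(C[:,1]<.45)&(C[:,2]<.3)]
for q in plan(p,E0,5)+[h(E1)]: print([round(clear(P,*q),3) for P in (TALL,DRY,C)])
E
```

```text
[0.5829, 9.6784, 0.2087, -60.0932, 19.2146] [ 0.22384564 -0.73399816 -1.16128234] 0.061449719768622145 [-0.67  0.54  0.56  1.37 -0.15  1.62 -1.17]
[-22, -3, 6] [-5.1, -1.7, 4.7]
[-45, -4, 12] [-10.3, -4.0, 9.1]
[-67, -5, 18] [-15.4, -6.7, 13.4]
[-89, -6, 25] [-20.4, -9.8, 17.5]
[-111, -6, 31] [-25.3, -13.2, 21.3]
[-112, -10, 45] [-27.8, -13.7, 21.1]
fit 0.0004454590737613976 [ 1.000e-03  2.580e-01 -2.200e-02  0.000e+00 -0.000e+00 -2.400e-02
  4.480e-01  0.000e+00  0.000e+00 -0.000e+00  4.900e-01 -0.000e+00
 -0.000e+00  3.142e+00  3.440e-01 -0.000e+00  0.000e+00  0.000e+00
 -0.000e+00 -1.000e-03]
[np.float64(0.13), np.float64(0.087), np.float64(0.113)]
[np.float64(0.107), np.float64(0.08), np.float64(0.125)]
[np.float64(0.085), np.float64(0.073), np.float64(0.111)]
[np.float64(0.063), np.float64(0.068), np.float64(0.099)]
[np.float64(0.042), np.float64(0.069), np.float64(0.093)]
[np.float64(0.037), np.float64(0.057), np.float64(0.078)]
```

View pics/s14.png

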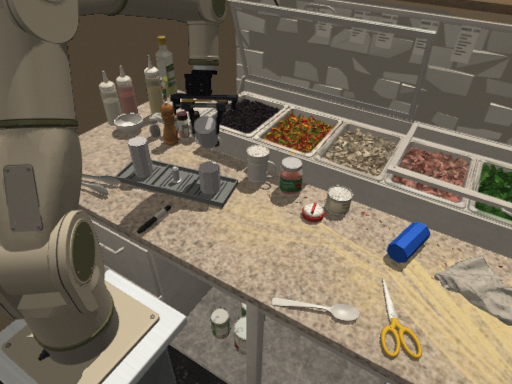

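Emit:
apply_moves:
  increments:
    - {"xyz":[-22,-3,6],"rotation":[-5.1,-1.7,4.7],"grip":255}
    - {"xyz":[-45,-4,12],"rotation":[-10.3,-4,9.1],"grip":255}
    - {"xyz":[-67,-5,18],"rotation":[-15.4,-6.7,13.4],"grip":255}
    - {"xyz":[-89,-6,25],"rotation":[-20.4,-9.8,17.5],"grip":255}
    - {"xyz":[-111,-6,31],"rotation":[-25.3,-13.2,21.3],"grip":255}

```text
time: 17.42
ee_pos: [0.5095, 0.1954, 0.1636]
eef_rot: [0.679, -0.623, -0.262, 0.286]
ft_force: [-0.2, 0.4, -1.6]
width: 0.062
```

Emit:
apply_moves:
  increments:
    - {"xyz":[0,-5,13],"rotation":[-2.5,0,0],"grip":255}
    - {"xyz":[0,-5,13],"rotation":[-2.5,0,0],"grip":255}

```text
time: 17.68
ee_pos: [0.5031, 0.1944, 0.1491]
eef_rot: [0.672, -0.616, -0.277, 0.302]
ft_force: [0.1, -0.5, -0.8]
width: 0.0617
```

```bash
python3 - <<'E'
from h import *
T,M,s=cur(); p=params(T,M); print(np.round(p,4).tolist(),s['ft_force'],s['width'],s['joint_positions'].round(3))
hd=np.load('held.npz'); g=T-.011*M[:,2]; ce=g+M@hd['c']; m=M@hd['m']; print('g',g,'centre',ce,'mouth',m.round(4),'rim',ce+.0425*m)
for n in ('top','scene'):
    c=cam(n); Q=cloud(c).reshape(-1,3); D=Q-ce; a=D@m; k=(np.linalg.norm(D-a[:,None]*m,axis=1)<.045)&(abs(a+.0425)<.008); P=Q[k]
    if len(P)>20:
        u,S,v=np.linalg.svd(P-P.mean(0)); print(n,len(P),P.mean(0).round(4),((P.min(0)+P.max(0))/2).round(4),(v[2]*np.sign(v[2,2])).round(3))
    cv2.imwrite(f'pics/{n}15.png',cv2.resize(c['img'][100:250,60:310],None,fx=3,fy=3,interpolation=cv2.INTER_CUBIC))
    p2=Q[(Q[:,2]>.02)&(Q[:,2]<.055)&(np.linalg.norm(Q[:,:2]-(.5157,.1907),axis=1)<.022)]
    if len(p2)>8: print('peg',n,len(p2),least_squares(lambda q:np.linalg.norm(p2[:,:2]-q,axis=1)-.011,(.5157,.1907),loss='soft_l1',f_scale=.001).x)
xy,tau=p[3],47.4
M1=pose([0,0,0],xy,tau)[1]; gf=np.array([.5157,.1907,.0505])-M1@hd['c']
print(gf); rows((T,M),[pose(gf+[0,0,dz],xy,tau) for dz in (.08,.06,.035,.02,.01,0)])
E
```

```text
[0.5472, 20.8908, 0.1564, -85.0207, 48.3748] [ 0.09728955 -0.50186045 -0.8161463 ] 0.06172133900842258 [-0.588  0.88   0.46   1.135 -0.421  2.049 -1.629]
g [0.51125541 0.19513513 0.15644767] centre [0.50734312 0.19468838 0.13274027] mouth [-1.730e-02 -2.000e-04 -9.998e-01] rim [0.50660659 0.19468032 0.09024665]
top 354 [0.5088 0.1885 0.1746] [0.5081 0.1847 0.1754] [ 0.01 -0.    1.  ]
scene 282 [0.5062 0.1907 0.176 ] [0.5061 0.1952 0.1752] [-0.043 -0.039  0.998]
peg scene 57 [0.51520058 0.19056002]
[0.51920985 0.19111246 0.07427093]
[5, -7, -4] [1.0, 0.0, 0.0]
[5, -22, 9] [1.0, 0.0, 0.0]
[5, -40, 26] [1.0, 0.0, 0.0]
[5, -52, 36] [1.0, 0.0, 0.0]
[5, -59, 42] [1.0, 0.0, 0.0]
[5, -67, 49] [1.0, 0.0, 0.0]
```

View pics/scene15.png

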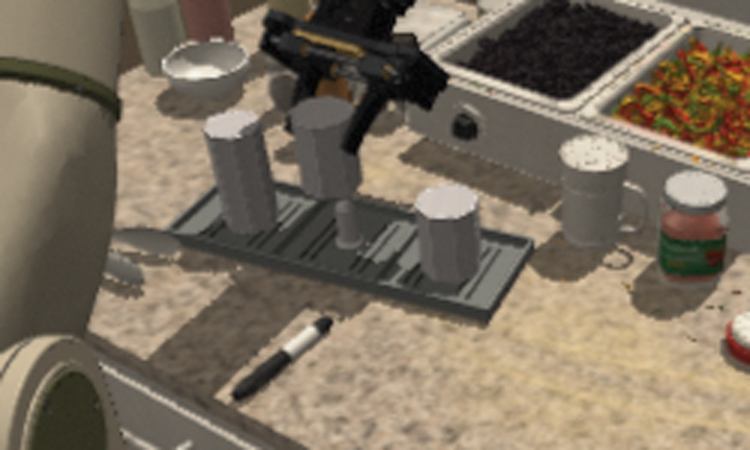

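View pics/top15.png

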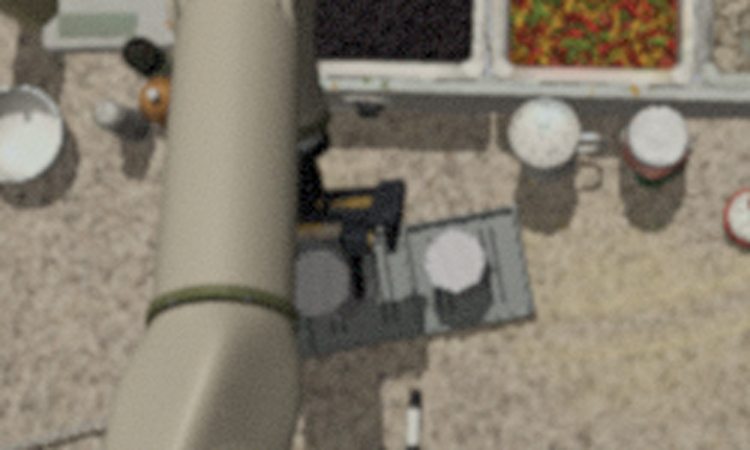

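Emit:
apply_moves:
  increments:
    - {"xyz":[5,-7,-4],"rotation":[1,0,0],"grip":255}
    - {"xyz":[5,-12,0],"rotation":[1,0,0],"grip":255}
    - {"xyz":[5,-24,11],"rotation":[1,0,0],"grip":255}
    - {"xyz":[5,-40,26],"rotation":[1,0,0],"grip":255}
    - {"xyz":[5,-54,38],"rotation":[1,0,0],"grip":255}

```text
time: 18.4
ee_pos: [0.5115, 0.1904, 0.0835]
eef_rot: [0.676, -0.619, -0.271, 0.295]
ft_force: [0.3, -0.5, -2.1]
width: 0.0618
```

```bash
python3 - <<'E'
from h import *
T,M,s=cur(); p=params(T,M); print(np.round(p,4).tolist(),s['ft_force'],s['width'],s['joint_positions'].round(3))
hd=np.load('held.npz'); g=T-.011*M[:,2]; ce=g+M@hd['c']; m=M@hd['m']; print('mouth',m.round(4),'rim',ce+.0425*m)
xy,tau=p[3],47.4
M1=pose([0,0,0],xy,tau)[1]; gf=np.array([.5155,.1907,.0505])-M1@hd['c']
rows((T,M),[pose(gf+[0,0,dz],xy,tau) for dz in (.01,.005,0,-.002)])
c=cam('scene');cv2.imwrite('pics/s16.png',cv2.resize(c['img'][100:250,60:310],None,fx=3,fy=3,interpolation=cv2.INTER_CUBIC))
E
```

```text
[0.5536, 20.1973, 0.091, -84.9906, 47.2129] [ 0.32261614 -0.4902686  -2.06973777] 0.06175521151271048 [-0.577  0.948  0.45   1.152 -0.429  1.949 -1.603]
mouth [ 0.0029  0.0016 -1.    ] rim [0.51622544 0.19078756 0.02469528]
[0, -5, 5] [-0.2, 0.0, 0.0]
[0, -8, 8] [-0.2, 0.0, 0.0]
[0, -12, 12] [-0.2, 0.0, 0.0]
[0, -13, 13] [-0.2, 0.0, 0.0]
```

View pics/s16.png

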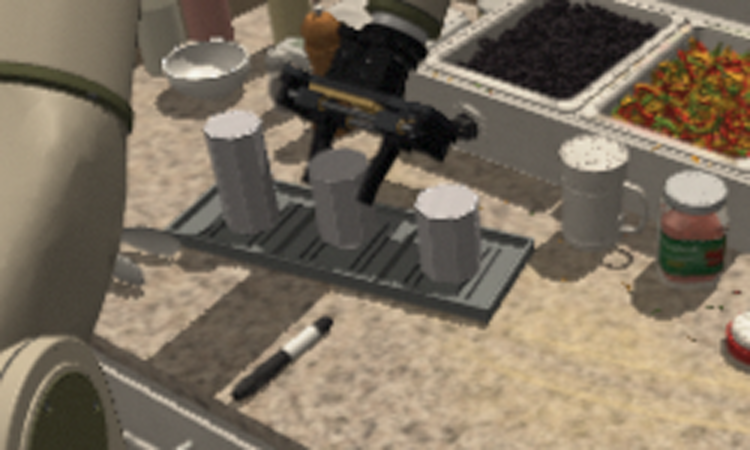

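The short tumbler is over the free peg with its rim about 16 mm above the floor, and the gripper is clear of both neighbours. I'll lower it the rest of the way gently.

Emit:
apply_moves:
  increments:
    - {"xyz":[0,-4,4],"rotation":[-0.2,0,0],"grip":255}
    - {"xyz":[0,-7,7],"rotation":[-0.2,0,0],"grip":255}
    - {"xyz":[0,-9,9],"rotation":[-0.2,0,0],"grip":255}
    - {"xyz":[0,-10.5,10.5],"rotation":[-0.2,0,0],"grip":255}
    - {"xyz":[0,-11.5,11.5],"rotation":[-0.2,0,0],"grip":255}

```text
time: 19.08
ee_pos: [0.5102, 0.1901, 0.067]
eef_rot: [0.675, -0.618, -0.272, 0.297]
ft_force: [0.6, -0.7, 15.6]
width: 0.0618
```

```bash
python3 - <<'E'
from h import *
T,M,s=cur(); p=params(T,M); print(np.round(p,4).tolist(),s['ft_force'])
hd=np.load('held.npz'); g=T-.011*M[:,2]; ce=g+M@hd['c']; m=M@hd['m']; print('mouth',m.round(4),'rim',ce+.0425*m)
E
```

```text
[0.5523, 20.2139, 0.0744, -84.9979, 47.5723] [ 0.55573716 -0.7185042  15.56667064]
mouth [-3.4e-03  9.0e-04 -1.0e+00] rim [0.51459914 0.19046708 0.00812238]
```

Emit:
apply_moves:
  increments:
    - {"xyz":[0,0.4,-0.4],"rotation":[0,0,0],"grip":255}
    - {"xyz":[0,0.4,-0.4],"rotation":[0,0,0],"grip":100}
    - {"xyz":[0,0.4,-0.4],"rotation":[0,0,0],"grip":40}
    - {"xyz":[0,0.4,-0.4],"rotation":[0,0,0],"grip":15}
    - {"xyz":[0,0.4,-0.4],"rotation":[0,0,0],"grip":15}

```text
time: 19.7
ee_pos: [0.5102, 0.1901, 0.0675]
eef_rot: [0.675, -0.618, -0.272, 0.297]
ft_force: [0.2, 0.6, -0.5]
width: 0.0798
```

```bash
python3 - <<'E'
from h import *
T,M,s=cur(); p=params(T,M); print(np.round(p,4).tolist(),s['ft_force'],s['width'])
from search import *
g=T-.011*M[:,2]; q=s['joint_positions']
SH=octp((.515,.1905),.0335,.008,.093); 
P=[pose(g+d,p[3],t) for d,t in (([.004,0,.012],p[4]),([.012,0,.04],p[4]-4),([.02,0,.07],p[4]-10),([.03,0,.11],p[4]-18),([.04,0,.15],p[4]-26))]
for a in P:
    e,q=ik(a,q,1); L=(SH-(a[0]-.011*a[1][:,2]))@a[1]
    print(round(e,4),np.minimum(q-lo,hi-q).min().round(3),[round(clear(X,*a),3) for X in (TALL,DRY)],'body gap',(-.051-(-1)*0-L[:,2].min()).round(4))
rows((T,M),P)
c=cam('scene');cv2.imwrite('pics/s17.png',cv2.resize(c['img'][100:250,60:310],None,fx=3,fy=3,interpolation=cv2.INTER_CUBIC))
E
```

```text
[0.5523, 20.2139, 0.0749, -85.0007, 47.5769] [ 0.21356912  0.61312411 -0.47928947] 0.07980317753669844
fit 0.00043985533988841115 [ 0.000e+00  2.580e-01 -2.200e-02  0.000e+00 -0.000e+00 -2.400e-02
  4.490e-01  0.000e+00  0.000e+00 -0.000e+00  4.900e-01 -0.000e+00
 -0.000e+00  3.142e+00  3.440e-01 -0.000e+00  0.000e+00  0.000e+00
 -0.000e+00 -1.000e-03]
0.0 0.104 [np.float64(0.022), np.float64(0.022)] body gap -0.0277
0.0 0.126 [np.float64(0.037), np.float64(0.03)] body gap -0.0544
0.0 0.181 [np.float64(0.04), np.float64(0.042)] body gap -0.086
0.0 0.254 [np.float64(0.06), np.float64(0.076)] body gap -0.1309
0.0 0.329 [np.float64(0.093), np.float64(0.115)] body gap -0.1773
[0, 6, -11] [-0.0, -0.0, -0.0]
[1, 21, -36] [4.0, -0.0, -0.0]
[2, 36, -62] [10.0, -0.0, -0.0]
[3, 58, -97] [18.0, -0.0, -0.0]
[3, 79, -132] [26.0, -0.0, -0.0]
```

View pics/s17.png

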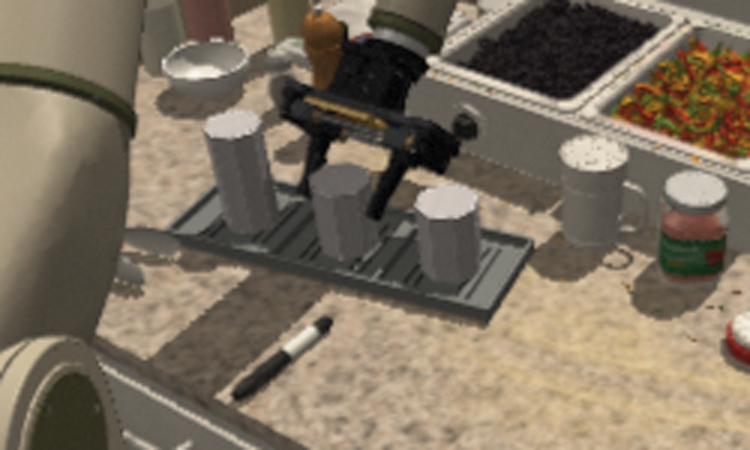

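Emit:
apply_moves:
  increments:
    - {"xyz":[0,6,-11],"rotation":[0,0,0],"grip":15}
    - {"xyz":[1,21,-36],"rotation":[4,0,0],"grip":10}
    - {"xyz":[2,36,-62],"rotation":[10,0,0],"grip":10}
    - {"xyz":[3,58,-97],"rotation":[18,0,0],"grip":10}
    - {"xyz":[3,79,-132],"rotation":[26,0,0],"grip":10}

```text
time: 20.38
ee_pos: [0.5553, 0.1909, 0.2174]
eef_rot: [0.725, -0.664, -0.125, 0.136]
ft_force: [0.1, 0.4, -0.5]
width: 0.0833
```

```bash
python3 - <<'E'
from h import *
T,M,s=cur(); p=params(T,M); print(np.round(p,4).tolist(),s['ft_force'],s['width'])
# move aside: towards -y so the top camera sees
h=lambda q:pose([q[0]*np.cos(np.radians(q[1])),q[0]*np.sin(np.radians(q[1])),q[2]],q[3],q[4])
rows((T,M),plan(p,[.58,-8,.32,-60,5],5))
E
```

```text
[0.591, 18.8741, 0.2276, -85.0276, 21.2484] [ 0.06489158  0.44066438 -0.48889914] 0.08329582719016226
[55, -2, -20] [3.2, 1.7, -4.7]
[110, 1, -39] [6.5, 3.1, -9.5]
[165, 9, -56] [9.7, 4.3, -14.4]
[219, 21, -71] [12.9, 5.1, -19.4]
[273, 38, -84] [16.0, 5.7, -24.4]
```

Emit:
apply_moves:
  increments:
    - {"xyz":[55,-2,-20],"rotation":[3.2,1.7,-4.7],"grip":10}
    - {"xyz":[110,1,-39],"rotation":[6.5,3.1,-9.5],"grip":10}
    - {"xyz":[165,9,-56],"rotation":[9.7,4.3,-14.4],"grip":10}
    - {"xyz":[219,21,-71],"rotation":[12.9,5.1,-19.4],"grip":10}
    - {"xyz":[273,38,-84],"rotation":[16,5.7,-24.4],"grip":10}

```text
time: 21.0
ee_pos: [0.5738, -0.0834, 0.3111]
eef_rot: [0.866, -0.499, -0.021, 0.036]
ft_force: [0.2, -0.6, 0.5]
width: 0.0834
```

Emit:
apply_moves:
  increments:
    - {"xyz":[0,0,0],"rotation":[0,0,0],"grip":10}
    - {"xyz":[0,0,0],"rotation":[0,0,0],"grip":10}
    - {"xyz":[0,0,0],"rotation":[0,0,0],"grip":10}

```text
time: 21.38
ee_pos: [0.5741, -0.0817, 0.3106]
eef_rot: [0.866, -0.498, -0.021, 0.037]
ft_force: [0.1, 1.2, 0.9]
width: 0.0837
```

```bash
python3 - <<'E'
from h import *
for n in ('top','scene'):
    c=cam(n); cv2.imwrite(f'pics/{n}20.png',c['img']); Q=cloud(c).reshape(-1,3)
    for nm,cc,z in (('tall',(.489,.312),.133),('short',(.515,.1905),.093),('dry',(.542,.0695),.093)):
        P=Q[(np.linalg.norm(Q[:,:2]-cc,axis=1)<.04)&(abs(Q[:,2]-z)<.012)]
        if len(P)>20:
            v=np.linalg.svd(P-P.mean(0))[2][2]; print(n,nm,len(P),np.median(P,0).round(4),'ext',((P.min(0)+P.max(0))/2).round(4),(v*np.sign(v[2])).round(3))
print(r.read_state()['joint_vel'].round(3))
E
```

```text
top tall 291 [0.4885 0.3087 0.1325] ext [0.4891 0.3099 0.1311] [-0.008 -0.032  0.999]
top short 326 [0.5141 0.1888 0.0927] ext [0.5146 0.1897 0.0899] [-0.018 -0.017  1.   ]
top dry 55 [0.5477 0.0926 0.0932] ext [0.5462 0.093  0.0947] [ 0.048 -0.011  0.999]
scene tall 203 [0.4814 0.3045 0.133 ] ext [0.4874 0.3094 0.1287] [-0.08  -0.085  0.993]
scene short 244 [0.5081 0.1844 0.0929] ext [0.512  0.1886 0.0886] [-0.064 -0.079  0.995]
scene dry 257 [0.5357 0.0656 0.0931] ext [0.5402 0.0702 0.089 ] [-0.081 -0.057  0.995]
[ 0.003 -0.     0.005  0.     0.003 -0.002  0.002]
```

View pics/scene20.png

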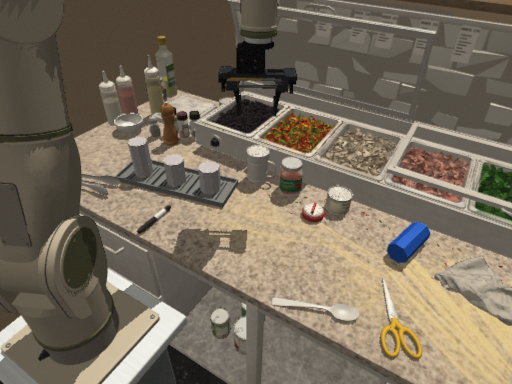

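View pics/top20.png

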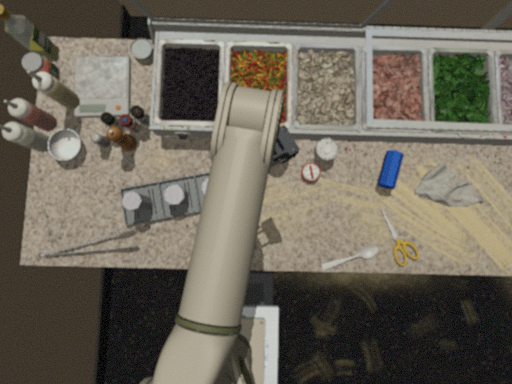

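Both tumblers stand upright on the tray floor: the tops are at 0.133 m and 0.093 m as expected, and the drying tumbler is at the same height and position as before. The timer, tin, jar, dredger and blue tumbler are where they were, and the arm is clear, so I'm handing in.

```bash
python3 -c "
from h import *
print(r.close_job())"
```

```text
the job is handed in; nothing more can be done
None
```

Both tumblers are upside down in the tray, and I handed the job in after about 21 s of robot time (limit 64 s). The tall one is over the tall peg and the short one over the free short peg. I placed the tall one first and lowered each until contact, which read about 15 N at the wrist. Then I eased off slightly before opening the fingers.

**Last checks (arm clear of the tray):**
- **Height:** the tops are at 0.133 m (tall) and 0.093 m (short), which is what they should be with the rims flat on the tray floor.
- **Position:** in the top camera the centres lie within about 3 mm of the pegs.
- **Tilt:** the top camera shows both tops level to about 2°. The scene camera gave about 5–7°, but it gave nearly the same for the drying tumbler, so I put that down to its oblique view.
- **Bystanders:** in the pictures the drying tumbler, flour dredger, jar, tin, timer and blue tumbler look unmoved. In the final top view the arm partly hid the drying tumbler and fully hid the jar and dredger, so for those I relied on the scene camera.

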